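# Shut and lock out a helium gas valve

## Task

Lock out the gas valve on the lab bench for service. First, with the lever still where it is, clear every connector box off the yellow mat into the grey tray, standing or lying side by side on its floor; then swing the red lever round until it lies right over the blue line, and after that hang every red tag from the holder by its eye on the rail's pegs, one to a peg. Leave the jar and the steel ring beside the valve where they are.

Things in the scene. Friction and masses are not known exactly. Their poses are not given: they have to be found in the camera images.
- lever (a joint): angle of the valve lever about its upright axis, rad: 0 as built (swung to the robot's left, +y), growing counter-clockwise seen from above, range 0 to 2.2. It turns with a steady friction of about 0.25 N m and stays where it is left.
- lever_knob (a point): centre of the black upright round knob (32 mm across) at the end of the valve's red lever, 200 mm from the axis. The knob stands from z = 49 to 97 mm, this point at 79 mm; the red arm is 22 mm wide, at z = 49 to 61 mm. Its x axis points outward along the lever, which swings level over the yellow mat on the robot's side of the valve.
- lever_pivot (a point): point on the valve's upright axis at the lever's height (z = 55 mm); the valve is a steel and brass fitting 84 mm across at its foot, with a steel pipe leaving away from the robot, and a 300 x 400 mm yellow keep-clear mat (a flat marking) on the robot's side.
- mark_end (a point): centre of the blue dot (28 mm across) at the outer end of the blue line on the yellow mat, 235 mm from the valve's axis. The line runs straight out from the axis; its x axis points outward along the line. The lever is shut when it lies right over this line, which is some 1.2 to 1.8 rad counter-clockwise from where it starts.
- tray_in (a point): centre of the inner floor of the open grey tray, 5 mm above the bench; inside 260 mm (along its x) by 210 mm (along its y), walls 5 mm thick, rim 36 mm above the bench. Fixed.
- box1_mid (a point): centre (half-way up) of the blue metal connector box, 62 mm (its x) by 46 mm (its y) by 72 mm high, 0.13 to 0.25 kg, dark band near the top, two small brass discs on top. Three or four of the four boxes are present, standing on the yellow mat.
- box2_mid (a point): centre (half-way up) of the grey metal connector box, 62 mm (its x) by 46 mm (its y) by 72 mm high, 0.13 to 0.25 kg, dark band near the top, two small brass discs on top. Three or four of the four boxes are present, standing on the yellow mat.
- box3_mid (a point): centre (half-way up) of the green metal connector box, 62 mm (its x) by 46 mm (its y) by 72 mm high, 0.13 to 0.25 kg, dark band near the top, two small brass discs on top. Three or four of the four boxes are present, standing on the yellow mat.
- box4_mid (a point): centre (half-way up) of the bare aluminium metal connector box, 62 mm (its x) by 46 mm (its y) by 72 mm high, 0.13 to 0.25 kg, dark band near the top, two small brass discs on top. Three or four of the four boxes are present, standing on the yellow mat.
- tag1_grip (a point): point in the top bar of a rigid red tag, 20 mm below its top edge: grip it here. The tag is 10 mm thick (its x), 56 wide (its y), 130 tall (its z), 0.06 to 0.13 kg. It stands upright in a slot 45 mm deep (2 mm play each side) of the black holder, foot 10 mm above the bench, 71 mm from its neighbours along y. Two or three of the three tags are present, all alike.
- tag1_eye (a point): centre of that tag's rectangular eye, 32 mm wide and 34 mm high, 39 mm below its grip point (59 mm below its top edge; the eye's upper edge lies 42 mm below the tag's top edge); same axes. The eye goes right through along x.
- tag2_grip (a point): point in the top bar of a rigid red tag, 20 mm below its top edge: grip it here. The tag is 10 mm thick (its x), 56 wide (its y), 130 tall (its z), 0.06 to 0.13 kg. It stands upright in a slot 45 mm deep (2 mm play each side) of the black holder, foot 10 mm above the bench, 71 mm from its neighbours along y. Two or three of the three tags are present, all alike.
- tag2_eye (a point): centre of that tag's rectangular eye, 32 mm wide and 34 mm high, 39 mm below its grip point (59 mm below its top edge; the eye's upper edge lies 42 mm below the tag's top edge); same axes. The eye goes right through along x.
- tag3_grip (a point): point in the top bar of a rigid red tag, 20 mm below its top edge: grip it here. The tag is 10 mm thick (its x), 56 wide (its y), 130 tall (its z), 0.06 to 0.13 kg. It stands upright in a slot 45 mm deep (2 mm play each side) of the black holder, foot 10 mm above the bench, 71 mm from its neighbours along y. Two or three of the three tags are present, all alike.
- tag3_eye (a point): centre of that tag's rectangular eye, 32 mm wide and 34 mm high, 39 mm below its grip point (59 mm below its top edge; the eye's upper edge lies 42 mm below the tag's top edge); same axes. The eye goes right through along x.
- peg1 (a point): point on the centre line of a round steel peg of the rail, 175 mm above the bench. The level peg is 10 mm thick along its x axis, free end to -x (towards the robot): level to 37 mm on the -x side of this point, then the tip turns up by 8 mm, ending 51 mm out; to +x it runs 47 mm to a bar with its top at 181 mm. Nothing stands above. Three pegs, 75 mm apart along y.
- peg2 (a point): point on the centre line of a round steel peg of the rail, 175 mm above the bench. The level peg is 10 mm thick along its x axis, free end to -x (towards the robot): level to 37 mm on the -x side of this point, then the tip turns up by 8 mm, ending 51 mm out; to +x it runs 47 mm to a bar with its top at 181 mm. Nothing stands above. Three pegs, 75 mm apart along y.
- peg3 (a point): point on the centre line of a round steel peg of the rail, 175 mm above the bench. The level peg is 10 mm thick along its x axis, free end to -x (towards the robot): level to 37 mm on the -x side of this point, then the tip turns up by 8 mm, ending 51 mm out; to +x it runs 47 mm to a bar with its top at 181 mm. Nothing stands above. Three pegs, 75 mm apart along y.
- jar: small amber jar beside the valve on the robot's left, 56 mm across, 60 mm tall; origin at the centre of its underside. A bystander: leave it where it is.
- flange: flat steel ring on the bench beside the valve on the robot's right, 70 mm across, 14 mm high; origin at the centre of its underside. A bystander: leave it where it is.
Not all that is in view belongs to the job. Leave any pink look-alike of the part that bears box1_mid alone.

How it is judged:
On the way, in this order (a step that is already met when the one before it is completed fails the run):
1. all the connector boxes are in the tray, on its floor, while the lever's knob is still within 40 mm of where it was at the start (x of box1_mid in the frame of tray_in between -0.125 and 0.125 m and y of box1_mid in the frame of tray_in between -0.1 and 0.1 m and z of box1_mid in the frame of tray_in between 0 and 0.05 m and x of box2_mid in the frame of tray_in between -0.125 and 0.125 m and y of box2_mid in the frame of tray_in between -0.1 and 0.1 m and z of box2_mid in the frame of tray_in between 0 and 0.05 m and x of box3_mid in the frame of tray_in between -0.125 and 0.125 m and y of box3_mid in the frame of tray_in between -0.1 and 0.1 m and z of box3_mid in the frame of tray_in between 0 and 0.05 m and x of box4_mid in the frame of tray_in between -0.125 and 0.125 m and y of box4_mid in the frame of tray_in between -0.1 and 0.1 m and z of box4_mid in the frame of tray_in between 0 and 0.05 m and distance of lever_knob from where it was at the start of the episode below 0.04 m), for 0.2 s.
2. the lever lies over the blue line, within 0.09 rad (angle between the x axis of lever_knob and the x axis of mark_end, either way round below 0.09 rad and velocity of joint lever between -0.05 and 0.05 rad/s), for 0.3 s.
3. every tag hangs by its eye on a peg, one to a peg (((x of tag1_eye in the frame of peg1 between -0.045 and 0.045 m and y of tag1_eye in the frame of peg1 between -0.02 and 0.02 m and z of tag1_eye in the frame of peg1 between -0.022 and 0.005 m) or (x of tag1_eye in the frame of peg2 between -0.045 and 0.045 m and y of tag1_eye in the frame of peg2 between -0.02 and 0.02 m and z of tag1_eye in the frame of peg2 between -0.022 and 0.005 m) or (x of tag1_eye in the frame of peg3 between -0.045 and 0.045 m and y of tag1_eye in the frame of peg3 between -0.02 and 0.02 m and z of tag1_eye in the frame of peg3 between -0.022 and 0.005 m)) and angle between each of tag1_eye, tag2_eye, tag3_eye's own z axis and vertical below 0.35 rad and ((x of tag2_eye in the frame of peg1 between -0.045 and 0.045 m and y of tag2_eye in the frame of peg1 between -0.02 and 0.02 m and z of tag2_eye in the frame of peg1 between -0.022 and 0.005 m) or (x of tag2_eye in the frame of peg2 between -0.045 and 0.045 m and y of tag2_eye in the frame of peg2 between -0.02 and 0.02 m and z of tag2_eye in the frame of peg2 between -0.022 and 0.005 m) or (x of tag2_eye in the frame of peg3 between -0.045 and 0.045 m and y of tag2_eye in the frame of peg3 between -0.02 and 0.02 m and z of tag2_eye in the frame of peg3 between -0.022 and 0.005 m)) and ((x of tag3_eye in the frame of peg1 between -0.045 and 0.045 m and y of tag3_eye in the frame of peg1 between -0.02 and 0.02 m and z of tag3_eye in the frame of peg1 between -0.022 and 0.005 m) or (x of tag3_eye in the frame of peg2 between -0.045 and 0.045 m and y of tag3_eye in the frame of peg2 between -0.02 and 0.02 m and z of tag3_eye in the frame of peg2 between -0.022 and 0.005 m) or (x of tag3_eye in the frame of peg3 between -0.045 and 0.045 m and y of tag3_eye in the frame of peg3 between -0.02 and 0.02 m and z of tag3_eye in the frame of peg3 between -0.022 and 0.005 m)) and distance between tag1_eye and tag2_eye above 0.045 m and distance between each of tag2_eye, tag1_eye and tag3_eye above 0.045 m), for 0.3 s.
At the end, for the whole second after the job is handed in: All boxes are in the tray with their centres between the walls and less than 50 mm above its floor (not stacked), the lever lies within 0.09 rad of the blue line, every tag hangs upright (within 0.35 rad) with its eye on a peg, one to a peg, and all is at rest (below 0.03 m/s) (all of step 3 and x of box1_mid in the frame of tray_in between -0.125 and 0.125 m and y of box1_mid in the frame of tray_in between -0.1 and 0.1 m and z of box1_mid in the frame of tray_in between 0 and 0.05 m and x of box2_mid in the frame of tray_in between -0.125 and 0.125 m and y of box2_mid in the frame of tray_in between -0.1 and 0.1 m and z of box2_mid in the frame of tray_in between 0 and 0.05 m and x of box3_mid in the frame of tray_in between -0.125 and 0.125 m and y of box3_mid in the frame of tray_in between -0.1 and 0.1 m and z of box3_mid in the frame of tray_in between 0 and 0.05 m and x of box4_mid in the frame of tray_in between -0.125 and 0.125 m and y of box4_mid in the frame of tray_in between -0.1 and 0.1 m and z of box4_mid in the frame of tray_in between 0 and 0.05 m and angle between the x axis of lever_knob and the x axis of mark_end, either way round below 0.09 rad and linear speed of each of box1, box2, box3, box4, tag1, tag2, tag3 below 0.03 m/s); the robot touches nothing.
It fails at once if one of the bystanders (jar, steel ring) is moved by more than 50 mm (distance of any of jar, flange from where it was at the start of the episode above 0.05 m).
Of box1, box2, box3, box4 only 3 to 4 are there at a start; the rules pass over those that are not, and their reading is None.
Of tag1, tag2, tag3 only 2 to 3 are there at a start; the rules pass over those that are not, and their reading is None.
At some moment in a run one of box1, box2, box3, box4 may be knocked a few centimetres aside while the robot is not near it.
It also fails if it takes over 200 s, if anything falls off the work surface, if the arm or the gripper's body presses on something with over 40 N, if the wrist force passes 120 N, or if a joint passes its speed limit or range.

## Robot

A 7-joint arm with a two-finger parallel gripper is mounted at the origin on the work surface. World frame = base frame: x ahead of the robot, y to its left, z up, the work surface at z = 0. Lengths are in m, angles in rad, forces in N, time in s.
With the tool pointing down it reaches from about 0.425 to 0.925 m from the base axis. Payload 6.8 kg.
Tool frame: the origin (TCP) lies on the centre line of the jaws, within the pads' length; the fingertips stand 22 mm ahead of it and the grasp point (between the pads) lies 3 mm ahead of it (ctrl.finger_overhang is the distance from the TCP to the fingertips, in m); z points along the fingers, y is the direction in which the jaws open and shut (so a half turn about z gives the same grasp; the last joint's range is limited). The gripper opens to 88 mm and grips with 3 to 60 N. Pads are 20 mm wide; open, the fingers measure 115 mm over their backs; the gripper's body (75 mm by 178 mm) begins 61 mm behind the grasp point.
Start: joints at [-1.305, 0.477, 0.022, 1.555, -0.011, 1.109, -0.083], TCP at [0.246, 0.628, 0.21] pointing down, gripper open.
Joint ranges: [-2.96, 2.96], [-0.34, 2.1], [-1.41, 1.46], [0.24, 2.44], [-1.37, 4.51], [0.17, 1.92], [-2.96, 2.96]. Speed limits (rad/s): [2.39, 2.39, 3.14, 3.14, 3.14, 3.14, 3.14].

## Interface

Orientations are given as a unit quaternion [w, x, y, z].
In Python, from workcell import ctrl, capture, camera_info, sign_off gives the robot as it stands.
- The arm moves only by the shell command python3 -m inch 'ROWS' [FORCE]. ROWS is JSON, a list that holds one entry, the list of rows, each a list of 5 numbers: the shift along the tool's x, y, z in m, then the turn about the tool's z in units of 10 degrees (1.0 is 10 degrees), then the closure, from -1 (fully open) to 1 (shut). In form: [[[x, y, z, yaw, hand], ...]]. A call has 1 to 12 rows; each row is the pose to reach, as a shift and turn from the pose measured when the call began, along the tool's axes at that moment; what a row does not reach only later rows make up. A row lasts 1/8 s, in which the tool goes at most 62.5 mm and 10.7 degrees, less where a joint would pass 70% of its speed; a pose out of reach is approached as far as the arm can. A call with a gripper value outside its range is refused whole. The fingers move at their own pace and stop on an object; FORCE is the grip in N (left out, the last holds). Time passes only in rows, so rows that repeat a pose let the fingers close. It gives the time, the measured TCP pose, the force and the opening at its end, in the units of the state.
- ctrl.state(): the state, without advancing time (a new reading comes with each control period).
- capture(name): name is "scene" or "top"; returns (picture, depth): 384x512x3 uint8, red, green, blue; 384x512 float32, m along the optical axis (not along the pixel's ray), 0 where there is no reading.
- camera_info(name): a dict with "fx", "fy", "cx", "cy" (pixels), "world_to_cam" (4x4, takes a point from world to camera coordinates). Camera axes: x right, y down, z forward; pixel columns grow to the right and rows downward; lengths in m; the calibration is good to about 2 mm. A picture is of the moment at which its call begins. camera_info takes no time and is no camera call.
- sign_off(): hands the job in, once; it reports no verdict.
The state is a dict: "t": time; "joint_pos": joint angles; "dq": joint speeds; "effort": joint torques, N m; "position": TCP position; "orientation": TCP orientation; "contact_force": force on the tool from outside, world axes, zero at the start; "ft_torque": the same for the moment, N m; "width": finger opening in m.
Only numpy, scipy, OpenCV 4.12 (cv2) and the standard library are available. Lean on these libraries where they do the work, as an engineer would, in place of code of your own. Each camera call takes 0.05 s, during which the arm holds its last target. There are 200 camera calls.

## Working session

There is one attempt and no reset: what is moved stays moved. The work goes in short steps, Python scripts to look and compute and a shell command to move; the robot and the scene stay as the last step left them, time stands still between calls to the robot, and variables do not carry over. Pictures are saved under pics/ and viewed, on a budget of 14 in all, crops included, one or two more only if the job needs it, and the job is handed in when it is done.

```bash
ls; mkdir -p pics; cat > h.py <<'E'
import numpy as np, cv2, json
from workcell import ctrl, capture, camera_info
def grab(n):
    p,d=capture(n); np.savez(f'/tmp/{n}.npz',p=p,d=d); return p,d
def cloud(n,d):
    c=camera_info(n); v,u=np.mgrid[:d.shape[0],:d.shape[1]]
    P=np.stack([(u-c['cx'])/c['fx']*d,(v-c['cy'])/c['fy']*d,d,np.ones_like(d)],-1)
    W=P@np.linalg.inv(np.array(c['world_to_cam'])).T
    W=W[...,:3]; W[d<=0]=np.nan; return W
def proj(n,X):
    c=camera_info(n); q=np.array(c['world_to_cam'])@np.append(X,1); return c['fx']*q[0]/q[2]+c['cx'],c['fy']*q[1]/q[2]+c['cy']
def ray(n,u,v,z):
    c=camera_info(n); M=np.linalg.inv(np.array(c['world_to_cam'])); r=M[:3,:3]@[(u-c['cx'])/c['fx'],(v-c['cy'])/c['fy'],1]; o=M[:3,3]
    return o+r*(z-o[2])/r[2]
E
cat > s.py <<'E'
from h import *
for n in ('scene','top'):
    p,d=grab(n); cv2.imwrite(f'pics/{n}0.png',cv2.resize(p[...,::-1],(800,600)))
    c=camera_info(n); print(n,np.round(np.linalg.inv(np.array(c['world_to_cam'])),3).tolist(),c['fx'],(d>0).mean())
print({k:np.round(v,3).tolist() for k,v in ctrl.state().items()})
E
python3 s.py
```

```text
pics
scene [[-0.128, 0.829, -0.544, 1.177], [0.992, 0.099, -0.083, 0.116], [-0.015, -0.55, -0.835, 1.209], [0.0, 0.0, 0.0, 1.0]] 427.3208979244803 0.9959564208984375
top [[-0.027, -0.998, 0.05, 0.439], [-0.999, 0.028, 0.022, -0.002], [-0.023, -0.05, -0.998, 1.168], [0.0, 0.0, 0.0, 1.0]] 417.57540039960134 0.9959971110026041
{'t': 0.1, 'joint_pos': [-1.305, 0.478, 0.022, 1.556, -0.011, 1.109, -0.083], 'dq': [-0.001, -0.002, 0.001, -0.003, -0.001, 0.0, 0.0], 'effort': [0.004, -58.409, 1.54, -27.332, -0.054, 0.013, 0.0], 'position': [0.246, 0.628, 0.209], 'orientation': [-0.0, 0.186, 0.983, -0.001], 'contact_force': [0.751, 0.972, -0.458], 'ft_torque': [-0.037, -0.011, 0.025], 'width': 0.088}
```

View pics/top0.png

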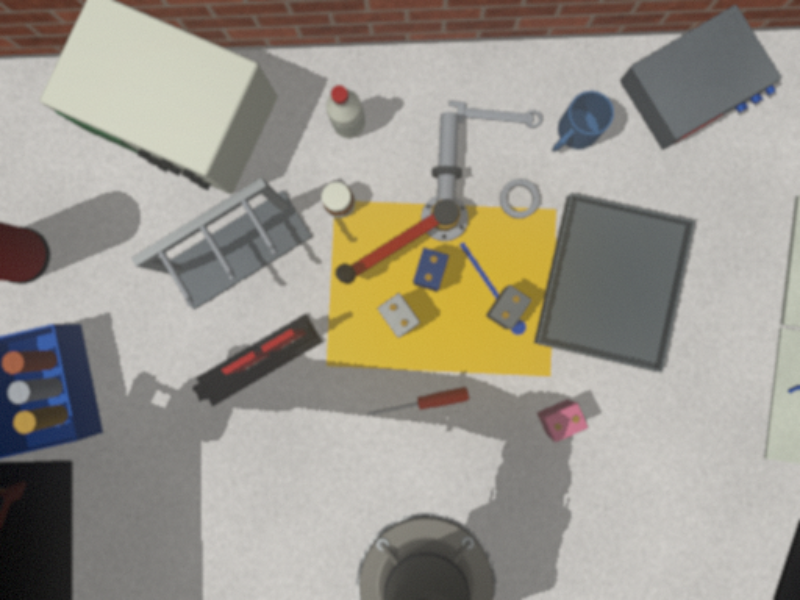

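View pics/scene0.png

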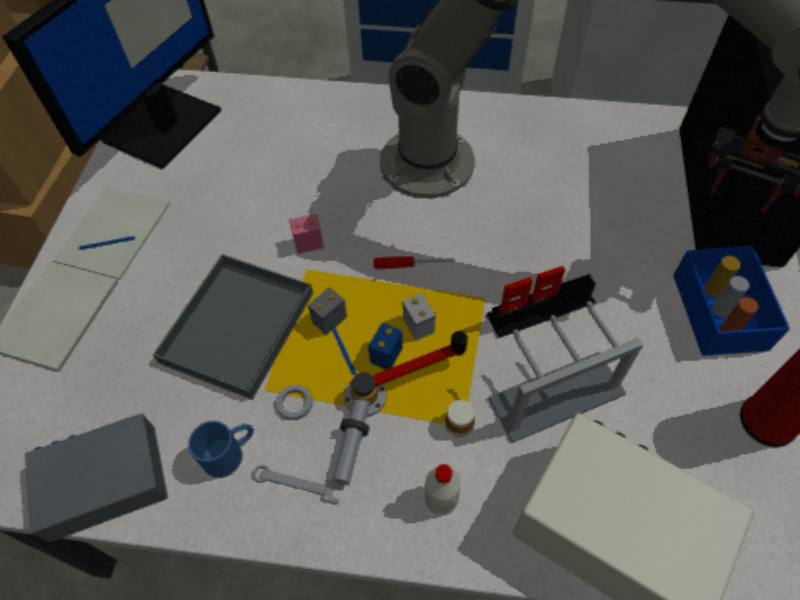

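```bash
cat > m.py <<'E'
from h import *
L=np.load
def comps(n,mask,W,amin=25):
    k,l,st,_=cv2.connectedComponentsWithStats(mask.astype(np.uint8))
    for i in range(1,k):
        if st[i,4]<amin: continue
        m=l==i; P=W[m]; (c,s,a)=cv2.minAreaRect((P[:,:2]*1000).astype(np.float32))
        yield m,P,np.round(c,1),np.round(s,1),round(a,1)
if __name__=='__main__':
  for n in ('top','scene'):
    f=L(f'/tmp/{n}.npz'); p,d=f['p'],f['d']; W=cloud(n,d); x,y,z=np.moveaxis(W,-1,0)
    hsv=cv2.cvtColor(p,cv2.COLOR_RGB2HSV); H,S,V=np.moveaxis(hsv.astype(int),-1,0)
    t=(abs(z)<.03)&(abs(y)<.3)&(x>.4)&(x<.6); print(n,'bench z',np.round(np.percentile(z[t],[5,50,95]),4))
    print('box tops')
    for m,P,c,s,a in comps(n,(z>.062)&(z<.085)&(x>.3)&(x<.8)&(y>-.35)&(y<.3),W): print(c,s,a,np.round(P.mean(0),4),np.median(p[m],0))
    print('tray rim/red/blue/tagtops/black knob')
    def pr(name,mk,am=8):
        for m,P,c,s,a in comps(n,mk,W,am): print(name,m.sum(),c,s,a,np.round(np.nanmedian(P,0),4))
    roi=(x>.2)&(x<.95)&(abs(y)<.6)
    pr('rim',roi&(z>.028)&(z<.045)&(y<-.15)&(y>-.6),40)
    pr('red',roi&((H<6)|(H>174))&(S>150)&(V>60))
    pr('bluedot',roi&(H>105)&(H<128)&(S>150)&(z<.02))
    pr('z>.125',roi&(z>.12)&(z<.15)&(x<.8),5)
    pr('z.16-.19',roi&(z>.16)&(z<.195)&(x<.8),5)
    pr('z.085-.11',roi&(z>.085)&(z<.115)&(x<.8),5)
    pr('mat',roi&(H>18)&(H<30)&(S>150)&(z<.02),400)
    pr('holder',roi&(z>.03)&(z<.07)&(V<60)&(y>.1),20)
E
python3 m.py
```

```text
top bench z [-0.0025  0.0016  0.0089]
box tops
[ 762.1 -282.7] [69.6 49.4] 66.7 [ 0.7676 -0.2728  0.0742] [ 72.5  87.  105. ]
[796.  115.5] [ 7.  35.2] 0.5 [0.7954 0.1142 0.074 ] [124. 125. 116.]
[775.3 288.1] [ 3.1 52.2] 64.0 [0.7754 0.2878 0.0733] [108. 109. 101.]
[630.  -39.4] [42.  78.8] 45.1 [ 0.6393 -0.0464  0.0673] [85. 82. 76.]
[597.7  22.3] [18.1 45.2] 32.1 [0.5997 0.02   0.0633] [149.5  64.   47. ]
[546.9 -23.8] [46.4 62.1] 71.1 [ 0.5463 -0.0237  0.0721] [ 72.  83. 112.]
[557.5  91.1] [14.4 30.2] 12.2 [0.5586 0.0933 0.0637] [134.  64.  47.]
[ 478.2 -154.8] [46.1 62.8] 54.6 [ 0.4776 -0.1542  0.0722] [116. 116. 109.]
[469.5  33. ] [62.1 45.8] 33.5 [0.4692 0.0328 0.0725] [165. 164. 157.]
[ 308.  -244.2] [15.1 44.7] 1.2 [ 0.3058 -0.2477  0.0709] [176. 114. 128.]
tray rim/red/blue/tagtops/black knob
rim 156 [ 818.3 -409.8] [149.1   6.4] 29.7 [ 0.8192 -0.4084  0.0367]
rim 66 [ 814.8 -312.7] [64.2 25.8] 50.0 [ 0.823  -0.3203  0.0372]
rim 832 [ 517.9 -344.1] [221.8 270.9] 75.3 [ 0.5256 -0.3611  0.0355]
red 64 [821.  114.9] [21.1 20.5] 9.9 [0.8208 0.1149 0.15  ]
red 274 [593.5  28.6
[... 4844 characters left out ...]
30.3 27.8] 89.4 [0.5464 0.1212 0.0961]
z.085-.11 44 [569.7 427.4] [22.5 13.5] 72.4 [0.5702 0.4249 0.0999]
z.085-.11 39 [680.7 237.4] [22.4 11. ] 73.9 [0.6816 0.2362 0.0993]
z.085-.11 71 [ 779.4 -297. ] [37.  74.6] 1.9 [ 0.7746 -0.3022  0.0888]
mat 6925 [519.8 -42.9] [399.8 303.5] 85.9 [ 0.5383 -0.0472  0.0009]
holder 233 [345.5 585.9] [142.7   6.2] 11.5 [0.3448 0.5859 0.0506]
holder 581 [400.9 287. ] [ 31.4 227.6] 28.6 [0.4042 0.2992 0.0512]
holder 23 [553.3 119.8] [20.8 27.1] 5.2 [0.5567 0.116  0.0619]
holder 34 [569.7 424.2] [17.3  7.9] 53.5 [0.5704 0.4234 0.05  ]
holder 40 [680.5 236.7] [21.4 13.4] 70.8 [0.6809 0.2358 0.0488]
holder 30 [696.9 124.8] [37.9  9.5] 61.2 [0.7005 0.1253 0.0349]
```

```bash
cat > go.py <<'E'
# go.py x y z(grasp pt) psi(jaw dir, deg) : prints shift in tool axes + yaw units from the present pose
from h import *; import sys
from scipy.spatial.transform import Rotation as R
s=ctrl.state(); q=s['orientation']; Rm=R.from_quat([q[1],q[2],q[3],q[0]]).as_matrix(); p=np.array(s['position'])
a=[float(v) for v in sys.argv[1:]]
cur=np.degrees(np.arctan2(Rm[1,1],Rm[0,1]))
print('t',round(s['t'],2),'grasp',np.round(p+.003*Rm[:,2],4),'psi %.1f'%cur,'w',round(s['width'],4),'F',np.round(s['contact_force'],1),'j7 %.2f'%s['joint_pos'][6],'tilt',np.round(Rm[:2,2],3))
for k in range(0,len(a)//4):
    x,y,z,psi=a[4*k:4*k+4]; az=np.degrees(np.arctan2(y,x)); psi=az+(psi-az+90)%180-90
    d=Rm.T@(np.array([x,y,z])-p)-[0,0,.003]; yaw=-((psi-cur+180)%360-180)/10
    print('->',a[4*k:4*k+4],'shift',np.round(d,3),'yaw %.2f'%yaw,'psi %.0f'%psi)
E
python3 - <<'E'
from m import *
for n in('top','scene'):
    f=np.load(f'/tmp/{n}.npz'); W=cloud(n,f['d']); x,y,z=np.moveaxis(W,-1,0)
    m=(z>.163)&(z<.2)&(x>.4)&(x<.72)&(y>.15)&(y<.47)
    P=W[m]; ex=np.array([np.cos(np.radians(30)),np.sin(np.radians(30))]); ey=np.array([-ex[1],ex[0]])
    a=P[:,:2]@ex; b=P[:,:2]@ey; c0=np.array([.577,.308]); a-=c0@ex; b-=c0@ey
    print(n,'a range',a.min(),a.max()); bar=P[(a>44)|(a>.044)]; print('bar ang',cv2.minAreaRect((bar[:,:2]*1000).astype(np.float32)))
    k=a<.03
    for lo,hi in((-.11,-.04),(-.04,.04),(.04,.11)):
        t=k&(b>lo)&(b<hi); q=P[t]; near=a[t]<-.03
        print('peg b',np.round([np.median(b[t]),b[t].min(),b[t].max()],4),'a min',a[t].min(),'z',np.percentile(q[:,2],[50,98]),'tip b',np.median(b[t][near]),'slope',np.polyfit(a[t],b[t],1)[0])
E
python3 go.py .470 .0335 .30 123.5
```

```text
top a range -0.057380902211345286 0.13885140940681207
bar ang ((656.1088256835938, 353.86053466796875), (94.82418823242188, 235.6890869140625), 29.99761962890625)
peg b [-0.0749 -0.0797 -0.0696] a min -0.05703252569874717 z [0.17951099 0.18812851] tip b -0.07482748982656219 slope 0.003872777873040763
peg b [-0.0004 -0.0052  0.0051] a min -0.056312767938699215 z [0.17962607 0.18722234] tip b -0.0005551175144061764 slope 0.00444779809148338
peg b [0.0741 0.0696 0.0807] a min -0.057380902211345286 z [0.17915217 0.18765806] tip b 0.07370522097921334 slope 0.004446040460410489
scene a range -0.05418843836462961 0.1437763971792413
bar ang ((658.1460571289062, 355.37823486328125), (99.68543243408203, 237.0654754638672), 29.950857162475586)
peg b [-0.0757 -0.0807 -0.0694] a min -0.05418843836462961 z [0.1790664 0.1869878] tip b -0.07560911471912232 slope 0.0073394686036016114
peg b [-0.001  -0.0051  0.0056] a min -0.053345902865963635 z [0.1792378  0.18679136] tip b -0.0011020350979259984 slope 0.004059228089890355
peg b [0.074  0.0695 0.0812] a min -0.053045273056643416 z [0.17939607 0.18759735] tip b 0.07434233882205152 slope 0.0006020516920292538
t 0.1 grasp [0.2463 0.6279 0.2061] psi 68.6 w 0.0876 F [ 0.8  1.  -0.5] j7 -0.08 tilt [-0.    -0.002]
-> [0.47, 0.0335, 0.3, 123.5] shift [-0.425 -0.472 -0.093] yaw 12.51 psi -57
```

```bash
python3 -m inch '[[[0,0,-0.06,0,-0.4],[0,0,-0.093,0,-0.4],[-0.05,-0.05,-0.093,1,-0.4],[-0.09,-0.1,-0.093,2.2,-0.4],[-0.14,-0.15,-0.093,3.4,-0.4],[-0.18,-0.2,-0.093,4.6,-0.4],[-0.22,-0.25,-0.093,5.8,-0.4],[-0.27,-0.3,-0.093,7,-0.4],[-0.31,-0.35,-0.093,8.2,-0.4],[-0.36,-0.4,-0.093,9.4,-0.4],[-0.4,-0.45,-0.093,10.6,-0.4],[-0.425,-0.472,-0.093,11.6,-0.4]]]' 25; python3 go.py .470 .0335 .15 123.5
```

```text
t: 1.6
position: [0.4655, 0.0412, 0.3029]
orientation: [0.0, 0.9, 0.435, -0.0]
contact_force: [1.1, 0.9, 0.5]
width: 0.0617
t 1.6 grasp [0.4655 0.0412 0.2999] psi -38.4 w 0.0617 F [1.1 0.9 0.5] j7 -0.87 tilt [-0.    -0.001]
-> [0.47, 0.0335, 0.15, 123.5] shift [-0.003  0.008  0.15 ] yaw 1.81 psi -57
```

```bash
cat > b.py <<'E'
from m import *
for n in ('top','scene'):
    p,d=grab(n); W=cloud(n,d); x,y,z=np.moveaxis(W,-1,0)
    for m,P,c,s,a in comps(n,(z>.06)&(z<.088)&(x>.35)&(x<.72)&(y>-.5)&(y<.3),W,40):
        if min(s)>25: print(n,c,s,a,'z %.3f'%np.median(P[:,2]),np.median(p[m],0))
    for m,P,c,s,a in comps(n,(z>.089)&(z<.11)&(x>.4)&(x<.72)&(y>-.3)&(y<.17),W,25): print(n,'knob?',c,s)
E
python3 -m inch '[[[-0.003,0.008,0.06,1,-0.4],[-0.003,0.008,0.11,1.8,-0.4],[-0.003,0.008,0.13,1.8,-0.4],[-0.003,0.008,0.13,1.8,-0.4]]]' 25; python3 b.py;  python3 go.py .470 .0335 .052 123.5
```

```text
t: 2.1
position: [0.4685, 0.0334, 0.1716]
orientation: [0.001, 0.957, 0.289, -0.002]
contact_force: [0.7, 0.3, -0.1]
width: 0.0613
top [665.6 137.9] [47.2 25.5] 77.8 z 0.061 [224. 224. 209.]
top [600.4  10.6] [ 42.1 193.3] 34.2 z 0.064 [150.  83.  59.]
top [ 478.1 -155. ] [46.3 62.8] 54.1 z 0.072 [122. 123. 116.]
scene [ 481.3 -153.6] [46.7 62.8] 54.7 z 0.072 [77. 81. 80.]
scene [472.1  34.3] [64.8 47.4] 32.4 z 0.072 [117.  120.  118.5]
scene [548.  -22.1] [47.6 65.4] 71.8 z 0.071 [15. 47. 87.]
scene [622.3 -19.1] [ 42.4 120.8] 37.1 z 0.065 [44. 42. 36.]
scene [680.4 135.1] [47.6 40.4] 4.0 z 0.062 [159. 160. 146.]
scene knob? [543.5 120.3] [30.1 29. ]
t 2.2 grasp [0.4703 0.0338 0.1705] psi -56.4 w 0.0615 F [ 0.7 -0.  -0.5] j7 -1.02 tilt [ 0.    -0.001]
-> [0.47, 0.0335, 0.052, 123.5] shift [-0.     0.     0.119] yaw 0.01 psi -57
```

```bash
python3 -m inch '[[[0,0,0.05,0,-0.4],[0,0,0.1,0,-0.4],[0,0,0.119,0,-0.4],[0,0,0.119,0,-0.4],[0,0,0.119,0,1],[0,0,0.119,0,1],[0,0,0.119,0,1],[0,0,0.119,0,1],[0,0,0.119,0,1],[0,0,0.06,0,1],[0,0,0,0,1],[0,0,-0.01,0,1]]]' 25; python3 go.py .595 -.364 .16 75.2
```

```text
t: 3.7
position: [0.4726, 0.0342, 0.1872]
orientation: [-0.0, 0.957, 0.289, 0.004]
contact_force: [-0.1, 1.4, -2.6]
width: 0.0454
t 3.7 grasp [0.4726 0.0342 0.1842] psi -56.4 w 0.0454 F [-0.1  1.4 -2.6] j7 -1.02 tilt [0.007 0.002]
-> [0.595, -0.364, 0.16, 75.2] shift [-0.118  0.399  0.024] yaw 4.84 psi -105
```

```bash
python3 -m inch '[[[-0.015,0.05,0,0.6,1],[-0.03,0.1,0,1.2,1],[-0.045,0.15,0,1.8,1],[-0.06,0.2,0,2.4,1],[-0.075,0.25,0,3,1],[-0.09,0.3,0,3.6,1],[-0.105,0.35,0,4.2,1],[-0.118,0.399,0,4.84,1],[-0.118,0.399,0.02,4.84,1],[-0.118,0.399,0.04,4.84,1],[-0.118,0.399,0.04,4.84,1]]]'; python3 go.py .595 -.364 .059 75.2
```

```text
t: 5.08
position: [0.594, -0.3603, 0.1438]
orientation: [-0.003, 0.992, -0.128, 0.001]
contact_force: [-0.1, -0.4, -1.8]
width: 0.0454
t 5.08 grasp [ 0.594  -0.3602  0.1408] psi -104.7 w 0.0454 F [-0.1 -0.4 -1.8] j7 -0.92 tilt [0.003 0.006]
-> [0.595, -0.364, 0.059, 75.2] shift [0.002 0.004 0.082] yaw 0.01 psi -105
```

```bash
python3 b.py
```

```text
top [677.3 133.6] [45.6 44.6] 51.3 z 0.061 [225. 226. 212.]
top [589.9  25.7] [ 42.2 230.2] 34.5 z 0.064 [152.  83.  57.]
top [547.  -23.8] [46.5 61.9] 71.3 z 0.072 [ 83.  93. 123.]
top [ 478.  -154.8] [46.1 62.7] 54.4 z 0.072 [127. 127. 120.]
top knob? [541.6 120.1] [30.2 29.3]
scene [ 480.3 -153.9] [50.4 62.9] 53.3 z 0.072 [78. 83. 84.]
scene [549.5 -22.6] [47.5 63.7] 71.6 z 0.072 [16. 48. 89.]
scene [602.   34.2] [ 43.6 233.3] 27.2 z 0.064 [70. 12.  6.]
scene [681.3 138.6] [43.6 46.7] 57.1 z 0.062 [161. 162. 148.]
scene knob? [543.3 119.1] [31.8 30.7]
```

Place, open to 62 mm, rise.

```bash
python3 -m inch '[[[0.002,0.004,0.04,0,1],[0.002,0.004,0.07,0,1],[0.002,0.004,0.082,0,1],[0.002,0.004,0.082,0,1],[0.002,0.004,0.082,0,-0.4],[0.002,0.004,0.082,0,-0.4],[0.002,0.004,0.082,0,-0.4],[0.002,0.004,0.03,0,-0.4],[0.002,0.004,-0.02,0,-0.4],[0.002,0.004,-0.02,0,-0.4]]]'; python3 go.py .479 -.1545 .15 54.3
```

```text
t: 6.42
position: [0.5979, -0.3687, 0.1719]
orientation: [-0.001, 0.992, -0.128, 0.007]
contact_force: [-0.5, 0.2, -0.1]
width: 0.0616
t 6.42 grasp [ 0.598  -0.3688  0.1689] psi -104.8 w 0.0616 F [-0.5  0.2 -0.1] j7 -0.93 tilt [ 0.014 -0.001]
-> [0.479, -0.1545, 0.15, 54.3] shift [-0.17  -0.177  0.017] yaw -15.91 psi 54
```

```bash
sed -i 's/az=np.degrees.*$/az=np.degrees(np.arctan2(y,x)); psi=min((psi+180*k for k in range(-3,4) if abs(psi+180*k-az)<135),key=lambda v:abs(v-cur))/' go.py
python3 -m inch '[[[-0.045,-0.045,0,0.5,-0.4],[-0.09,-0.09,0,1,-0.4],[-0.13,-0.135,0,1.5,-0.4],[-0.17,-0.177,0,2.1,-0.4],[-0.17,-0.177,0.03,2.1,-0.4],[-0.17,-0.177,0.03,2.1,-0.4]]]'; python3 go.py .479 -.1545 .052 54.3; python3 b.py
```

```text
t: 7.18
position: [0.4777, -0.1524, 0.1387]
orientation: [-0.001, 0.952, -0.306, 0.005]
contact_force: [-0.8, -0.6, -0.1]
width: 0.0619
t 7.17 grasp [ 0.4777 -0.1524  0.1357] psi -125.6 w 0.0619 F [-0.8 -0.6 -0.1] j7 -1.48 tilt [ 0.01 -0.  ]
-> [0.479, -0.1545, 0.052, 54.3] shift [0.002 0.001 0.084] yaw 0.01 psi -126
top [676.2 135. ] [43.9 45.6] 37.1 z 0.061 [222. 223. 207.]
top [591.6  23. ] [ 42.  223.3] 34.4 z 0.063 [147.  81.  55.]
top [ 595.4 -365.6] [46.3 62.4] 76.1 z 0.077 [116. 118. 116.]
top [546.7 -23.7] [46.4 62.1] 71.3 z 0.072 [ 78.  90. 120.]
top knob? [541.2 119.5] [29.4 30.1]
scene [ 479.6 -153.7] [50.3 65.3] 58.8 z 0.072 [78. 83. 84.]
scene [548.9 -21.7] [47.9 64.8] 72.5 z 0.072 [16. 48. 89.]
scene [ 597.8 -364.7] [50.  63.4] 74.4 z 0.076 [77. 79. 79.]
scene [595.3  29.3] [ 44.  230.7] 32.7 z 0.064 [71. 12.  5.]
scene [680.7 137.4] [43.4 44.9] 39.0 z 0.061 [162. 163. 149.]
scene knob? [544.8 120.6] [29.9 28.5]
```

Box placed at (.596,-.365), top at .077 as expected. Grasping the grey one.

```bash
python3 -m inch '[[[0.002,0.001,0.04,0,-0.4],[0.002,0.001,0.07,0,-0.4],[0.002,0.001,0.084,0,-0.4],[0.002,0.001,0.084,0,-0.4],[0.002,0.001,0.084,0,1],[0.002,0.001,0.084,0,1],[0.002,0.001,0.084,0,1],[0.002,0.001,0.084,0,1],[0.002,0.001,0.084,0,1],[0.002,0.001,0.03,0,1],[0,0,-0.03,0,1],[0,0,-0.03,0,1]]]' 25; python3 go.py .515 -.344 .16 75.2
```

```text
t: 8.78
position: [0.4807, -0.1559, 0.1737]
orientation: [-0.002, 0.951, -0.308, 0.01]
contact_force: [0.3, 0.2, -2.2]
width: 0.0453
t 8.78 grasp [ 0.4808 -0.1559  0.1707] psi -125.8 w 0.0453 F [ 0.3  0.2 -2.2] j7 -1.53 tilt [ 0.02  -0.001]
-> [0.515, -0.344, 0.16, 75.2] shift [0.138 0.133 0.012] yaw -2.10 psi -105
```

```bash
python3 -m inch '[[[0.035,0.035,0,-0.5,1],[0.07,0.07,0,-1,1],[0.105,0.1,0,-1.5,1],[0.138,0.133,0,-2.1,1],[0.138,0.133,0.02,-2.1,1],[0.138,0.133,0.04,-2.1,1],[0.138,0.133,0.04,-2.1,1]]]'; python3 go.py .515 -.344 .059 75.2
```

```text
t: 9.65
position: [0.5143, -0.3416, 0.1316]
orientation: [-0.002, 0.992, -0.128, 0.007]
contact_force: [-0.5, -0.5, -1.6]
width: 0.0452
t 9.65 grasp [ 0.5144 -0.3416  0.1286] psi -104.7 w 0.0452 F [-0.5 -0.5 -1.6] j7 -0.87 tilt [0.015 0.002]
-> [0.515, -0.344, 0.059, 75.2] shift [0.    0.003 0.07 ] yaw 0.01 psi -105
```

```bash
python3 -m inch '[[[0,0.003,0.04,0,1],[0,0.003,0.06,0,1],[0,0.003,0.07,0,1],[0,0.003,0.07,0,1],[0,0.003,0.07,0,-0.4],[0,0.003,0.07,0,-0.4],[0,0.003,0.07,0,-0.4],[0,0.003,0.03,0,-0.4],[0,0,-0.03,0,-0.4],[0,0,-0.03,0,-0.4]]]'; python3 go.py .548 -.023 .15 71.8
```

```text
t: 10.9
position: [0.516, -0.3439, 0.1662]
orientation: [-0.001, 0.992, -0.129, 0.011]
contact_force: [-0.5, -0.8, -0.6]
width: 0.0615
t 10.9 grasp [ 0.5161 -0.3439  0.1632] psi -104.8 w 0.0615 F [-0.5 -0.8 -0.6] j7 -0.89 tilt [ 0.022 -0.002]
-> [0.548, -0.023, 0.15, 71.8] shift [-0.051 -0.318  0.013] yaw 0.34 psi -108
```

```bash
python3 -m inch '[[[-0.01,-0.06,0,0,-0.4],[-0.02,-0.12,0,0,-0.4],[-0.03,-0.18,0,0.3,-0.4],[-0.04,-0.24,0,0.3,-0.4],[-0.051,-0.3,0,0.3,-0.4],[-0.051,-0.318,0.01,0.34,-0.4],[-0.051,-0.318,0.02,0.34,-0.4],[-0.051,-0.318,0.02,0.34,-0.4],[-0.051,-0.318,0.02,0.34,-0.4]]]'; python3 go.py .548 -.023 .052 71.8; python3 b.py
```

```text
t: 12.02
position: [0.5479, -0.026, 0.1464]
orientation: [-0.001, 0.987, -0.16, 0.011]
contact_force: [-1.3, -0.2, -0.3]
width: 0.0616
t 12.03 grasp [ 0.548  -0.026   0.1434] psi -108.4 w 0.0616 F [-1.3 -0.2 -0.3] j7 -1.49 tilt [ 0.022 -0.003]
-> [0.548, -0.023, 0.052, 71.8] shift [-0.003 -0.002  0.091] yaw -0.02 psi -108
top [681.8 133.5] [45.5 35.9] 76.2 z 0.062 [226. 227. 213.]
top [ 595.9 -365.7] [46.8 62.9] 75.7 z 0.077 [169. 172. 169.]
top [ 509.2 -343.2] [47.7 62.5] 75.3 z 0.077 [116. 121. 117.]
top knob? [541.6 120. ] [29.7 29.3]
scene [ 512.  -341.8] [47.9 64.6] 75.8 z 0.076 [76. 81. 79.]
scene [549.6 -21.8] [46.7 63.1] 69.8 z 0.071 [15. 48. 88.]
scene [ 597.8 -364.4] [50.4 63.5] 74.3 z 0.076 [118. 120. 120.]
scene [595.6  29.2] [ 43.7 231.5] 32.4 z 0.064 [68.5 11.   5.5]
scene [676.9 136. ] [40.9 45.4] 19.5 z 0.062 [161. 162. 148.]
scene knob? [543.1 121.8] [30.2 29.9]
```

```bash
python3 -m inch '[[[-0.003,-0.002,0.05,0,-0.4],[-0.003,-0.002,0.08,0,-0.4],[-0.003,-0.002,0.091,0,-0.4],[-0.003,-0.002,0.091,0,-0.4],[-0.003,-0.002,0.091,0,1],[-0.003,-0.002,0.091,0,1],[-0.003,-0.002,0.091,0,1],[-0.003,-0.002,0.091,0,1],[0,0,0.04,0,1],[0,0,-0.02,0,1],[0,0,-0.02,0,1],[0,0,-0.02,0,1]]]' 25; python3 go.py .434 -.3225 .16 75.2
```

```text
t: 13.62
position: [0.547, -0.0244, 0.1659]
orientation: [-0.001, 0.987, -0.159, 0.011]
contact_force: [-0.3, 0.1, -1.9]
width: 0.0455
t 13.62 grasp [ 0.5471 -0.0244  0.1629] psi -108.3 w 0.0455 F [-0.3  0.1 -1.9] j7 -1.51 tilt [ 0.022 -0.001]
-> [0.434, -0.3225, 0.16, 75.2] shift [-0.014  0.319  0.001] yaw -0.35 psi -105
```

```bash
python3 -m inch '[[[0,0.06,0,0,1],[-0.005,0.12,0,0,1],[-0.01,0.18,0,-0.3,1],[-0.014,0.24,0,-0.35,1],[-0.014,0.3,0,-0.35,1],[-0.014,0.319,0.02,-0.35,1],[-0.014,0.319,0.03,-0.35,1],[-0.014,0.319,0.03,-0.35,1],[-0.014,0.319,0.03,-0.35,1]]]'; python3 go.py .434 -.3225 .059 75.2
```

```text
t: 14.75
position: [0.435, -0.3216, 0.1336]
orientation: [-0.001, 0.992, -0.128, 0.011]
contact_force: [0.3, 0.5, -1.7]
width: 0.0454
t 14.75 grasp [ 0.435  -0.3216  0.1306] psi -104.7 w 0.0454 F [ 0.3  0.5 -1.7] j7 -0.83 tilt [ 0.021 -0.001]
-> [0.434, -0.3225, 0.059, 75.2] shift [-0.002  0.001  0.072] yaw 0.01 psi -105
```

```bash
python3 -m inch '[[[-0.002,0.001,0.04,0,1],[-0.002,0.001,0.06,0,1],[-0.002,0.001,0.072,0,1],[-0.002,0.001,0.072,0,1],[-0.002,0.001,0.072,0,-0.4],[-0.002,0.001,0.072,0,-0.4],[-0.002,0.001,0.072,0,-0.4],[0,0,0.03,0,-0.4],[0,0,-0.03,0,-0.4],[0,0,-0.06,0,-0.4],[0,0,-0.06,0,-0.4],[0,0,-0.06,0,-0.4]]]'; python3 go.py .5425 .12 .19 120.9; python3 b.py
python3 - <<'E'
from m import *
for n in('top','scene'):
    f=np.load(f'/tmp/{n}.npz'); p,d=f['p'],f['d']; W=cloud(n,d); x,y,z=np.moveaxis(W,-1,0)
    H,S,V=np.moveaxis(cv2.cvtColor(p,cv2.COLOR_RGB2HSV).astype(int),-1,0)
    mk=(H>100)&(H<135)&(S>60)&(x>.4)&(x<.62)&(y>-.22)&(y<-.0)&(z<.02)
    for m,P,c,s,a in comps(n,mk,W,8): print(n,m.sum(),c,s,a,np.round(P.mean(0),4))
    P=W[mk]; vx,vy,x0,y0=cv2.fitLine((P[:,:2]*1000).astype(np.float32),cv2.DIST_HUBER,0,.01,.01).ravel(); print('line',np.degrees(np.arctan2(vy,vx)),x0,y0)
    far=P[P[:,0]<.465]; print('dot',np.median(far,0),len(far))
    mk=((H<6)|(H>174))&(S>150)&(z>.045)&(z<.075)&(x>.5)&(x<.7)&(y<.12)&(y>-.06); P=W[mk]
    vx,vy,x0,y0=cv2.fitLine((P[:,:2]*1000).astype(np.float32),cv2.DIST_HUBER,0,.01,.01).ravel(); print('lever',np.degrees(np.arctan2(vy,vx)),x0,y0)
E
```

```text
t: 16.25
position: [0.4334, -0.3209, 0.1927]
orientation: [-0.002, 0.992, -0.127, 0.01]
contact_force: [0.1, -0.5, -0.8]
width: 0.0616
t 16.25 grasp [ 0.4335 -0.3209  0.1897] psi -104.6 w 0.0616 F [ 0.1 -0.5 -0.8] j7 -0.90 tilt [0.021 0.   ]
-> [0.5425, 0.12, 0.19, 120.9] shift [-0.006 -0.454  0.002] yaw -4.55 psi -59
top [677.  131.3] [48.5 38.9] 6.8 z 0.061 [207. 207. 190.]
top [594.4  24. ] [ 42.1 224.1] 32.3 z 0.063 [134.  75.  50.]
top [ 595.2 -365.9] [46.8 62.4] 75.5 z 0.077 [151. 154. 151.]
top [ 514.2 -345. ] [47.1 51.8] 75.3 z 0.077 [104. 108. 107.]
top knob? [541.1 119.2] [29.5 30.1]
scene [ 435.5 -320.6] [48.5 64.7] 75.8 z 0.076 [15. 47. 87.]
scene [ 511.5 -340.9] [48.2 63.7] 76.4 z 0.076 [76. 81. 82.]
scene [ 598.1 -364.5] [49.1 62.9] 76.3 z 0.076 [115. 118. 118.]
scene [595.3  29.2] [ 43.1 232.4] 32.4 z 0.064 [69. 11.  5.]
scene [679.2 137.8] [47.  43.3] 81.5 z 0.062 [157. 159. 145.]
scene knob? [544.  120.9] [29.1 29.2]
top 160 [ 516.9 -135.9] [187.1  21.1] 29.4 [ 0.4961 -0.1439  0.0036]
line 31.925396 507.08725 -136.89427
dot [ 0.44638996 -0.1754262   0.00414165] 65
lever -60.4707 605.2679 12.124841
scene 161 [ 512.9 -129.1] [193.1  25.4] 35.3 [ 0.5068 -0.1379  0.003 ]
line 32.1976 515.51605 -132.37697
dot [ 0.44768864 -0.17516068  0.00355008] 49
lever -58.983624 593.8141 38.632984
```

```bash
python3 -m inch '[[[0,-0.06,0,-0.6,-0.4],[0,-0.12,0,-1.2,-0.4],[0,-0.18,0,-1.8,-0.4],[0,-0.24,0,-2.4,-0.4],[0,-0.3,0,-3,-0.4],[0,-0.36,0,-3.6,-0.4],[0,-0.42,0,-4.2,-0.4],[-0.006,-0.454,0.02,-4.55,-0.4],[-0.006,-0.454,0.04,-4.55,-0.4],[-0.006,-0.454,0.04,-4.55,-0.4],[-0.006,-0.454,0.04,-4.55,-0.4]]]'; python3 go.py .5425 .12 .087 120.9
```

```text
t: 17.73
position: [0.5429, 0.1189, 0.1546]
orientation: [0.003, 0.964, 0.265, 0.009]
contact_force: [-0.0, 0.3, 0.2]
width: 0.0616
t 17.73 grasp [0.5429 0.1189 0.1516] psi -59.2 w 0.0616 F [-0.   0.3  0.2] j7 -1.06 tilt [ 0.019 -0.   ]
-> [0.5425, 0.12, 0.087, 120.9] shift [-0.001 -0.002  0.065] yaw -0.01 psi -59
```

```bash
python3 -m inch '[[[-0.001,-0.002,0.04,0,-0.4],[-0.001,-0.002,0.06,0,-0.4],[-0.001,-0.002,0.065,0,-0.4],[-0.001,-0.002,0.065,0,-0.4],[-0.001,-0.002,0.065,0,1],[-0.001,-0.002,0.065,0,1],[-0.001,-0.002,0.065,0,1],[-0.001,-0.002,0.065,0,1],[-0.001,-0.002,0.065,0,1]]]' 10
cat > arc.py <<'E'
from h import *; import subprocess,sys
a0,a1,n=map(float,sys.argv[1:])
A=[]
for a in np.linspace(a0,a1,int(n)+1)[1:]: A+=[.6453+.2*np.cos(np.radians(a)),-.0515+.2*np.sin(np.radians(a)),.087,a]
subprocess.run(['python3','go.py']+[str(v) for v in A])
E
python3 arc.py 120.9 212 10
```

```text
t: 18.85
position: [0.5422, 0.1201, 0.0896]
orientation: [0.003, 0.964, 0.265, 0.009]
contact_force: [-0.2, -0.7, 0.6]
width: 0.0151
t 18.85 grasp [0.5422 0.1201 0.0866] psi -59.2 w 0.0151 F [-0.2 -0.7  0.6] j7 -0.99 tilt [ 0.019 -0.   ]
-> [0.5167157400253728, 0.10168644877004462, 0.087, 130.01] shift [-0.031  0.003 -0.001] yaw -0.93 psi -50
-> [0.4940836058454594, 0.07939538623992301, 0.087, 139.12] shift [-0.062  0.01  -0.001] yaw -1.84 psi -41
-> [0.4752663020235755, 0.053802144101922585, 0.087, 148.23000000000002] shift [-0.091  0.023 -0.002] yaw -2.75 psi -32
-> [0.4607385444281782, 0.02555237904964692, 0.087, 157.34] shift [-0.118  0.04  -0.002] yaw -3.66 psi -23
-> [0.45086683386772064, -0.004641234461656256, 0.087, 166.45] shift [-0.142  0.061 -0.002] yaw -4.57 psi -14
-> [0.4459002101460037, -0.036016983298397615, 0.087, 175.56] shift [-0.163  0.085 -0.002] yaw -5.48 psi -4
-> [0.44596396937960536, -0.06778333186129568, 0.087, 184.67000000000002] shift [-0.179  0.112 -0.002] yaw -6.39 psi 5
-> [0.4510565030745439, -0.09913889064798155, 0.087, 193.78] shift [-0.19   0.142 -0.002] yaw -7.30 psi 14
-> [0.4610493387047593, -0.12929263340616826, 0.087, 202.89] shift [-0.197  0.173 -0.002] yaw -8.21 psi 23
-> [0.4756903807687147, -0.15748385284664096, 0.087, 212.0] shift [-0.199  0.205 -0.002] yaw 8.88 psi -148
```

```bash
python3 -m inch '[[[0,0,0,0,1],[0,0,0,0,1]]]'; python3 - <<'E'
from h import *
p,d=grab('scene'); u,v=map(int,proj('scene',[.5425,.12,.08])); print(u,v)
a=cv2.resize(p[max(v-60,0):v+60,u-80:u+80,::-1],(800,600),interpolation=cv2.INTER_CUBIC); cv2.imwrite('pics/k1.png',a)
E
```

```text
t: 19.1
position: [0.5422, 0.1201, 0.0896]
orientation: [0.003, 0.964, 0.265, 0.009]
contact_force: [0.7, -0.4, -0.1]
width: 0.0005
293 218
```

View pics/k1.png

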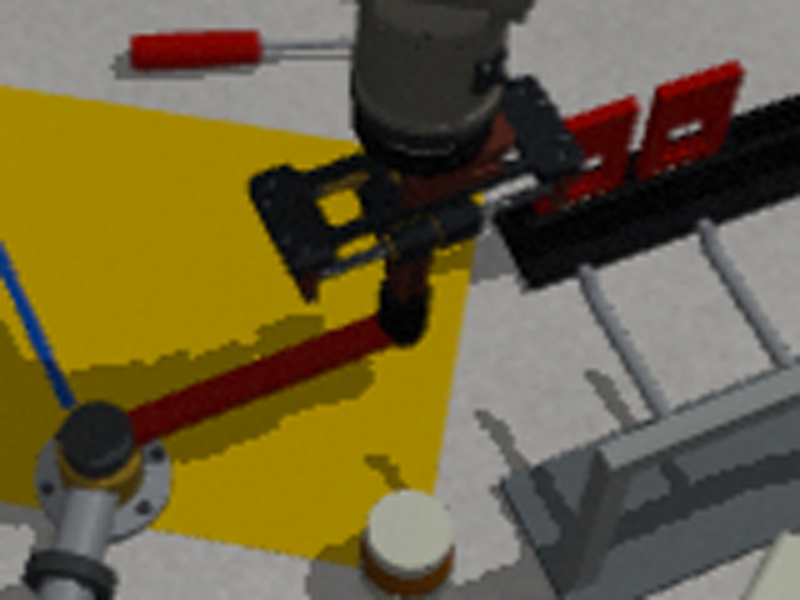

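```bash
python3 - <<'E'
from m import *
for n in('scene','top'):
    p,d=grab(n); W=cloud(n,d); x,y,z=np.moveaxis(W,-1,0)
    r=(np.hypot(x-.5422,y-.1201)<.045)
    for lo in np.arange(.04,.19,.01):
        m=r&(z>=lo)&(z<lo+.01)
        if m.sum()>3: P=W[m]; print(n,'%.2f'%lo,m.sum(),np.round(P.mean(0)[:2],3),np.round(P.min(0)[:2],3),np.round(P.max(0)[:2],3),np.median(p[m],0))
    H,S,V=np.moveaxis(cv2.cvtColor(p,cv2.COLOR_RGB2HSV).astype(int),-1,0)
    mk=((H<6)|(H>174))&(S>150)&(z>.045)&(z<.075)&(x>.5)&(x<.7)&(y<.1)&(y>-.06); P=W[mk]
    vx,vy,x0,y0=cv2.fitLine((P[:,:2]*1000).astype(np.float32),cv2.DIST_HUBER,0,.01,.01).ravel(); print('lever',np.degrees(np.arctan2(vy,vx)),x0,y0)
E
```

```text
scene 0.05 42 [0.56  0.102] [0.542 0.079] [0.574 0.134] [72. 12.  2.]
scene 0.06 58 [0.558 0.104] [0.544 0.083] [0.573 0.136] [70.  6.  3.]
scene 0.07 16 [0.554 0.121] [0.547 0.108] [0.558 0.135] [5. 4. 3.]
scene 0.08 15 [0.556 0.121] [0.55  0.108] [0.56  0.135] [6. 6. 7.]
scene 0.09 39 [0.55 0.12] [0.539 0.106] [0.558 0.137] [7. 8. 7.]
scene 0.10 14 [0.549 0.121] [0.539 0.107] [0.555 0.134] [28.5 13.5  7. ]
scene 0.11 14 [0.549 0.119] [0.538 0.108] [0.557 0.133] [30. 12.  9.]
scene 0.12 15 [0.55  0.122] [0.538 0.108] [0.556 0.133] [32. 12.  8.]
scene 0.13 14 [0.55  0.124] [0.546 0.111] [0.555 0.134] [33.  13.5  9. ]
scene 0.14 6 [0.551 0.125] [0.545 0.117] [0.556 0.134] [27.5 14.  11.5]
scene 0.18 12 [0.557 0.113] [0.538 0.088] [0.582 0.157] [43. 35.  9.]
lever -58.90611 596.5283 33.584805
top 0.05 4 [0.568 0.094] [0.566 0.089] [0.571 0.1  ] [139.  100.5  49. ]
top 0.06 8 [0.567 0.093] [0.562 0.086] [0.571 0.099] [129.5  89.   45. ]
lever -62.277786 616.5955 -17.936163
```

```bash
python3 - <<'E'
from workcell import ctrl
print(ctrl.finger_overhang,[a for a in dir(ctrl) if not a.startswith('_')]); s=ctrl.state(); print(s)
E
python3 -m inch '[[[0,0,0,0,-0.4],[0,0,0,0,-0.4],[0,0,0,0,-0.4],[0,0,0,0,-0.4],[0,0,0,0,-0.4],[0,0,0,0,-0.4],[0,0,0,0,-0.4]]]'
python3 - <<'E'
from m import *
n='scene'
p,d=grab(n); W=cloud(n,d); x,y,z=np.moveaxis(W,-1,0)
r=(np.hypot(x-.5422,y-.1201)<.07)
for lo in np.arange(.05,.16,.01):
        m=r&(z>=lo)&(z<lo+.01)
        if m.sum()>3: P=W[m]; print(n,'%.2f'%lo,m.sum(),np.round(P.mean(0)[:2],3),np.round(P.min(0)[:2],3),np.round(P.max(0)[:2],3),np.median(p[m],0))
u,v=map(int,proj('scene',[.5425,.12,.08]))
cv2.imwrite('pics/k2.png',cv2.resize(p[v-45:v+30,u-50:u+50,::-1],(800,600),interpolation=cv2.INTER_CUBIC))
E
```

```text
0.022 ['PlanningError', 'finger_overhang', 'state']
{'t': 19.25, 'joint_pos': array([-0.81458456,  0.48811792,  0.62248127,  1.99639825, -0.40073468,
        0.76012242, -0.99075392]), 'dq': array([-0.00141482,  0.00131528, -0.00041929, -0.00015596, -0.00117034,
       -0.00174326,  0.00011072]), 'effort': array([-2.04472904e-03, -4.44336963e+01,  8.66207421e+00, -1.98541117e+01,
       -2.89121596e-02, -1.23669379e-01, -9.66114203e-04]), 'position': array([0.54218521, 0.12013197, 0.08961063]), 'orientation': array([0.0025636 , 0.96414041, 0.26522582, 0.00905279]), 'contact_force': array([0.11938817, 0.22707795, 0.15268927]), 'ft_torque': array([-0.04786389,  0.14452996,  0.03846161]), 'width': 0.0002776993500728227}
t: 20.12
position: [0.5421, 0.1202, 0.0896]
orientation: [0.003, 0.964, 0.265, 0.009]
contact_force: [0.4, 0.5, 0.9]
width: 0.0613
scene 0.05 71 [0.565 0.092] [0.543 0.056] [0.588 0.136] [71.  8.  1.]
scene 0.06 89 [0.564 0.092] [0.543 0.059] [0.586 0.136] [71.  5.  3.]
scene 0.07 14 [0.556 0.12 ] [0.549 0.108] [0.559 0.13 ] [3.5 2.5 5. ]
scene 0.08 17 [0.554 0.122] [0.548 0.108] [0.559 0.135] [5. 7. 4.]
scene 0.09 76 [0.545 0.121] [0.53  0.106] [0.56  0.137] [7. 7. 7.]
scene 0.10 20 [0.544 0.124] [0.518 0.084] [0.569 0.159] [34.  18.5  5.5]
scene 0.11 19 [0.545 0.125] [0.519 0.084] [0.571 0.158] [28. 12.  8.]
scene 0.12 22 [0.544 0.126] [0.518 0.084] [0.571 0.16 ] [29. 12.  9.]
scene 0.13 16 [0.543 0.135] [0.528 0.09 ] [0.571 0.16 ] [32.5 13.5  8.5]
scene 0.14 13 [0.546 0.13 ] [0.526 0.09 ] [0.573 0.159] [31. 10.  8.]
scene 0.15 11 [0.528 0.154] [0.517 0.143] [0.535 0.161] [33. 18. 13.]
```

View pics/k2.png

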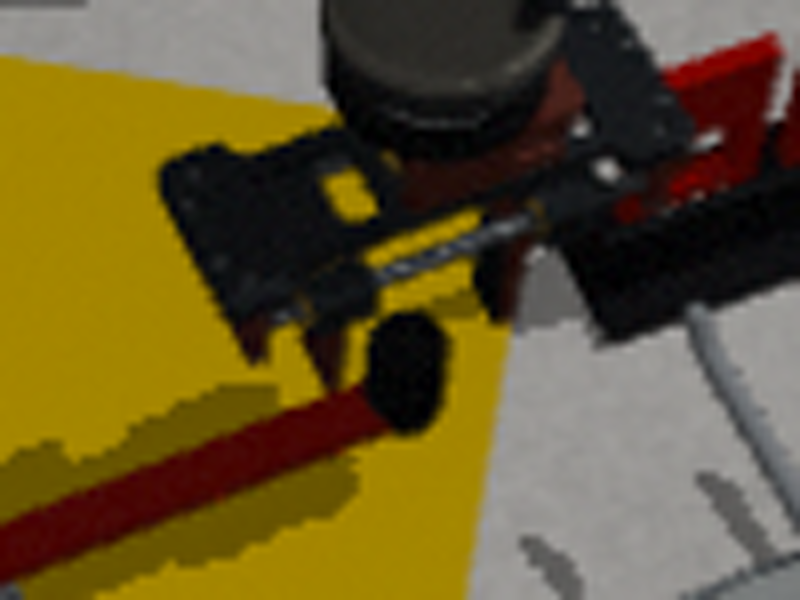

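```bash
cat > tip.py <<'E'
from m import *
s=ctrl.state(); t=np.array(s['position']); print('nominal tip z',t[2]-.022,'w',s['width'])
f=np.load('/tmp/scene.npz'); W=cloud('scene',f['d']); x,y,z=np.moveaxis(W,-1,0); p=f['p']
rr=np.hypot(x-t[0],y-t[1]); m=(rr<.06)&(rr>.022)&(z>.068)&(z<.2)
for P,c in sorted(zip(W[m],p[m]),key=lambda v:v[0][2])[:14]: print(np.round(P,4),c)
E
python3 tip.py
```

```text
nominal tip z 0.06757214786942561 w 0.06096115210611823
[0.5208 0.1436 0.1022] [54 44  0]
[0.531  0.1502 0.1034] [20 15  3]
[0.569  0.0941 0.1043] [46 20  7]
[0.5689 0.097  0.1048] [78 48  1]
[0.5347 0.1563 0.1051] [101  79  25]
[0.5637 0.0877 0.1055] [95 73  0]
[0.5262 0.1467 0.1063] [6 9 3]
[0.532  0.1589 0.1068] [64 53 52]
[0.5328 0.1559 0.1076] [45 29 20]
[0.5588 0.0841 0.108 ] [94 73  0]
[0.5337 0.153  0.1086] [28 17  5]
[0.5677 0.0968 0.1086] [68 48  2]
[0.5177 0.1429 0.1088] [7 8 6]
[0.569  0.091  0.1096] [40 23 11]
```

```bash
python3 -m inch '[[[0,0,0.015,0,-0.4],[0,0,0.027,0,-0.4],[0,0,0.027,0,-0.4],[0,0,0.027,0,1],[0,0,0.027,0,1],[0,0,0.027,0,1],[0,0,0.027,0,1],[0,0,0.027,0,1]]]' 10; python3 - <<'E'
from h import *
grab('scene')
E
python3 tip.py
```

```text
t: 21.18
position: [0.5426, 0.1206, 0.0628]
orientation: [0.002, 0.964, 0.265, 0.009]
contact_force: [-1.3, 2.2, 3.4]
width: 0.0318
nominal tip z 0.04083522576458134 w 0.03132464378827958
[0.5378 0.1469 0.0719] [119  94   0]
[0.547  0.0959 0.0773] [91 68  0]
[0.5603 0.1032 0.0781] [47  8  3]
[0.5635 0.1065 0.0784] [40 11 10]
[0.5637 0.1094 0.0795] [50 11  6]
[0.5424 0.1437 0.0796] [69 50  0]
[0.5395 0.1464 0.0811] [86 66  0]
[0.5556 0.0996 0.0812] [67 36  6]
[0.5614 0.1092 0.0815] [33 12 10]
[0.5593 0.1029 0.0824] [32 14 11]
[0.5411 0.1434 0.0832] [34 13  8]
[0.5537 0.0993 0.084 ] [34 15 11]
[0.5477 0.0957 0.0848] [38 24 11]
[0.5583 0.1027 0.0867] [29 11  7]
```

```bash
sed -i "s/\.087,a\]/.063,a]/" arc.py; python3 arc.py 120.9 212 10
```

```text
t 21.23 grasp [0.5427 0.1207 0.0598] psi -59.2 w 0.0313 F [-2.   1.5  2.9] j7 -0.96 tilt [0.019 0.001]
-> [0.5167157400253728, 0.10168644877004462, 0.063, 130.01] shift [-0.032  0.003 -0.004] yaw -0.92 psi -50
-> [0.4940836058454594, 0.07939538623992301, 0.063, 139.12] shift [-0.063  0.011 -0.004] yaw -1.83 psi -41
-> [0.4752663020235755, 0.053802144101922585, 0.063, 148.23000000000002] shift [-0.092  0.023 -0.004] yaw -2.75 psi -32
-> [0.4607385444281782, 0.02555237904964692, 0.063, 157.34] shift [-0.119  0.04  -0.005] yaw -3.66 psi -23
-> [0.45086683386772064, -0.004641234461656256, 0.063, 166.45] shift [-0.143  0.061 -0.005] yaw -4.57 psi -14
-> [0.4459002101460037, -0.036016983298397615, 0.063, 175.56] shift [-0.163  0.085 -0.005] yaw -5.48 psi -4
-> [0.44596396937960536, -0.06778333186129568, 0.063, 184.67000000000002] shift [-0.179  0.112 -0.005] yaw -6.39 psi 5
-> [0.4510565030745439, -0.09913889064798155, 0.063, 193.78] shift [-0.191  0.142 -0.005] yaw -7.30 psi 14
-> [0.4610493387047593, -0.12929263340616826, 0.063, 202.89] shift [-0.198  0.173 -0.005] yaw -8.21 psi 23
-> [0.4756903807687147, -0.15748385284664096, 0.063, 212.0] shift [-0.2    0.205 -0.005] yaw 8.88 psi -148
```

```bash
python3 -m inch '[[[-0.032,0.003,-0.001,-0.92,1],[-0.063,0.011,-0.001,-1.83,1],[-0.092,0.023,-0.001,-2.75,1],[-0.119,0.04,-0.001,-3.66,1],[-0.143,0.061,-0.001,-4.57,1],[-0.163,0.085,-0.002,-5.48,1]]]' 10; python3 go.py; python3 arc.py 175.6 212 4
```

```text
t: 21.98
position: [0.4456, -0.0362, 0.063]
orientation: [0.006, 0.732, 0.682, 0.007]
contact_force: [7.0, 1.7, -12.9]
width: 0.0318
t 21.98 grasp [ 0.4456 -0.0362  0.06  ] psi -4.1 w 0.0318 F [  7.    1.7 -12.9] j7 0.09 tilt [0.019 0.001]
t 21.98 grasp [ 0.4456 -0.0362  0.06  ] psi -4.1 w 0.0318 F [  7.    1.7 -12.9] j7 0.09 tilt [0.019 0.001]
-> [0.44597252263639264, -0.06788770172600811, 0.063, 184.7] shift [-0.032  0.003 -0.003] yaw -0.88 psi 5
-> [0.45107314401807275, -0.09920669151571618, 0.063, 193.8] shift [-0.062  0.01  -0.003] yaw -1.79 psi 14
-> [0.4610629188868557, -0.12932479002804123, 0.063, 202.9] shift [-0.092  0.022 -0.003] yaw -2.70 psi 23
-> [0.4756903807687147, -0.15748385284664096, 0.063, 212.0] shift [-0.119  0.039 -0.003] yaw -3.61 psi 32
```

```bash
python3 -m inch '[[[-0.032,0.003,0.002,-0.88,1],[-0.062,0.01,0.002,-1.79,1],[-0.092,0.022,0.002,-2.7,1],[-0.119,0.039,0.002,-3.61,1],[-0.119,0.039,0.002,-3.61,1],[-0.119,0.039,0.002,-3.61,1]]]' 10; python3 go.py .4757 -.1575 .06 212; python3 - <<'E'
from m import *
for n in('scene','top'):
    p,d=grab(n); W=cloud(n,d); x,y,z=np.moveaxis(W,-1,0)
    H,S,V=np.moveaxis(cv2.cvtColor(p,cv2.COLOR_RGB2HSV).astype(int),-1,0)
    mk=((H<6)|(H>174))&(S>150)&(z>.05)&(z<.07)&(x>.5)&(x<.63)&(y<.0)&(y>-.2); P=W[mk]
    if len(P)>10:
        vx,vy,x0,y0=cv2.fitLine((P[:,:2]*1000).astype(np.float32),cv2.DIST_HUBER,0,.01,.01).ravel(); print(n,'lever',np.degrees(np.arctan2(vy,vx)),x0,y0,len(P),'bearing from pivot',np.degrees(np.arctan2(y0+51.5,x0-645.3)))
E
```

```text
t: 22.72
position: [0.4764, -0.1586, 0.0619]
orientation: [0.009, 0.486, 0.874, 0.005]
contact_force: [-0.1, -2.7, 5.2]
width: 0.0317
t 22.73 grasp [ 0.4765 -0.1586  0.0589] psi 31.8 w 0.0317 F [-0.1 -2.7  5.2] j7 0.90 tilt [ 0.02 -0.  ]
-> [0.4757, -0.1575, 0.06, 212.0] shift [ 0.001 -0.    -0.001] yaw -0.02 psi 32
scene lever 32.793545 563.6924 -104.47059 249 bearing from pivot -147.01283
top lever 34.279003 599.3054 -79.15158 107 bearing from pivot -148.98604
```

```bash
sed -i "s/p=np.array(s\['position'\])/p=np.array(s['position'])+[0,0,.033]/" go.py
python3 -m inch '[[[0,0,0,0,-0.4],[0,0,0,0,-0.4],[0,0,0,0,-0.4],[0,0,0,0,-0.4],[0,0,-0.04,0,-0.4],[0,0,-0.1,0,-0.4],[0,0,-0.15,0,-0.4],[0,0,-0.18,0,-0.4],[0,0,-0.18,0,-0.4],[0,0,-0.18,0,-0.4]]]' 20; python3 go.py .433 .2225 .2 29.2 ; python3 - <<'E'
from m import *
for n in('scene','top'):
    p,d=grab(n); W=cloud(n,d); x,y,z=np.moveaxis(W,-1,0)
    H,S,V=np.moveaxis(cv2.cvtColor(p,cv2.COLOR_RGB2HSV).astype(int),-1,0)
    for m,P,c,s,a in comps(n,(z>.13)&(z<.15)&(x<.5)&(x>.3)&(y>.15)&(y<.4)&(S>120),W,20): print(n,'tag',c,s,a)
    for m,P,c,s,a in comps(n,(z>.089)&(z<.11)&(x>.4)&(x<.72)&(y>-.3)&(y<.17),W,25): print(n,'knob',c,s)
    m=(z>.015)&(z<.07)&(x>.62)&(x<.72)&(y>.08)&(y<.18); print('jar',np.nanmean(W[m],0))
E
```

```text
t: 24.08
position: [0.4719, -0.1579, 0.2409]
orientation: [0.008, 0.486, 0.874, 0.005]
contact_force: [-0.2, -0.0, -0.5]
width: 0.0614
t 24.07 grasp [ 0.472  -0.1579  0.2709] psi 31.9 w 0.0614 F [-0.2 -0.  -0.5] j7 0.81 tilt [0.019 0.   ]
-> [0.433, 0.2225, 0.2, 29.2] shift [0.344 0.167 0.07 ] yaw 0.27 psi 29
scene tag [400.7 286.4] [11.9 56.5] 29.9
scene tag [434.3 223.8] [12.6 56.1] 31.7
scene knob [ 476.8 -155.6] [29.5 30.4]
jar [0.68616931 0.13677489 0.0504879 ]
top tag [433.2 222.6] [10.6 55.2] 29.0
top tag [398.5 285.3] [ 9.8 57. ] 29.1
top knob [ 471.6 -153.9] [29.7 22.2]
jar [0.6727431  0.1327244  0.05243657]
```

```bash
python3 -m inch '[[[0.05,0.025,0,0,-0.4],[0.1,0.05,0,0,-0.4],[0.15,0.075,0,0.27,-0.4],[0.2,0.1,0,0.27,-0.4],[0.25,0.125,0,0.27,-0.4],[0.3,0.15,0,0.27,-0.4],[0.344,0.167,0,0.27,-0.4],[0.344,0.167,0.03,0.27,-0.4],[0.344,0.167,0.04,0.27,-0.4],[0.344,0.167,0.04,0.27,-0.4]]]'; python3 go.py .4335 .223 .124 29.2;python3 -c "
from h import *
grab('scene')"; python3 tip.py | head -5
```

```text
t: 25.42
position: [0.4319, 0.2212, 0.1988]
orientation: [0.007, 0.507, 0.862, 0.003]
contact_force: [0.4, 0.6, 0.1]
width: 0.0617
t 25.43 grasp [0.4319 0.2212 0.2288] psi 29.1 w 0.0617 F [0.4 0.6 0.1] j7 -0.12 tilt [ 0.015 -0.001]
-> [0.4335, 0.223, 0.124, 29.2] shift [0.002 0.001 0.105] yaw -0.01 psi 29
nominal tip z 0.17770292111897026 w 0.0615693775268074
[0.4294 0.2464 0.0681] [62  1  0]
[0.4128 0.2616 0.0688] [56  4  4]
[0.4501 0.2033 0.069 ] [65  4  2]
[0.4164 0.2648 0.0691] [66  6  3]
```

```bash
python3 -m inch '[[[0.002,0.001,0.04,0,-0.4],[0.002,0.001,0.08,0,-0.4],[0.002,0.001,0.105,0,-0.4],[0.002,0.001,0.105,0,-0.4],[0.002,0.001,0.105,0,1],[0.002,0.001,0.105,0,1],[0.002,0.001,0.105,0,1],[0.002,0.001,0.105,0,1],[0.002,0.001,0.105,0,1],[0.002,0.001,0.105,0,1],[0.002,0.001,0.105,0,1],[0.002,0.001,0.105,0,1]]]' 25; python3 go.py .541 .2 .223 30.1 .433 .223 .24 29.2; python3 -c "
from h import *
p,d=grab('scene');u,v=map(int,proj('scene',[.433,.2225,.12]))
cv2.imwrite('pics/t1.png',cv2.resize(p[v-45:v+45,u-60:u+60,::-1],(800,600),interpolation=cv2.INTER_CUBIC))"
```

```text
t: 26.98
position: [0.434, 0.2237, 0.0948]
orientation: [0.007, 0.507, 0.862, 0.004]
contact_force: [-2.0, -0.6, 2.6]
width: 0.0097
t 26.98 grasp [0.4341 0.2237 0.1248] psi 29.1 w 0.0097 F [-2.  -0.6  2.6] j7 -0.15 tilt [ 0.016 -0.   ]
-> [0.541, 0.2, 0.223, 30.1] shift [-0.074  0.083 -0.096] yaw -0.10 psi 30
-> [0.433, 0.223, 0.24, 29.2] shift [-0.001  0.    -0.115] yaw -0.01 psi 29
```

View pics/t1.png

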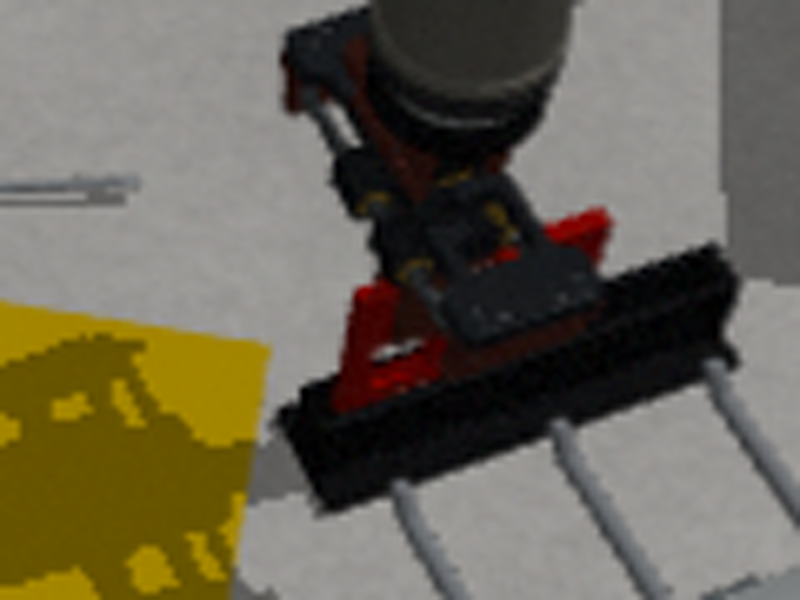

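```bash
python3 -m inch '[[[0,0,-0.02,0,1],[0,0,-0.04,0,1],[0,0,-0.07,0,1],[0,0,-0.1,0,1],[0,0,-0.12,0,1],[0,0,-0.12,0,1],[0,0,-0.12,0,1]]]' 25; python3 go.py .538 .198 .223 30.1; python3 -c "
from m import *
for n in('scene','top'):
    p,d=grab(n); W=cloud(n,d); x,y,z=np.moveaxis(W,-1,0); H,S,V=np.moveaxis(cv2.cvtColor(p,cv2.COLOR_RGB2HSV).astype(int),-1,0)
    for m,P,c,s,a in comps(n,(x>.35)&(x<.55)&(y>.15)&(y<.35)&(z>.1)&(S>150)&((H<6)|(H>174))&(V>60),W,8): print(n,m.sum(),c,s,a,P.min(0),P.max(0))"

```

```text
t: 27.9
position: [0.4316, 0.2234, 0.2137]
orientation: [0.007, 0.507, 0.862, 0.003]
contact_force: [0.2, 0.5, -1.2]
width: 0.0098
t 27.9 grasp [0.4316 0.2234 0.2437] psi 29.1 w 0.0098 F [ 0.2  0.5 -1.2] j7 -0.13 tilt [ 0.015 -0.001]
-> [0.538, 0.198, 0.223, 30.1] shift [-0.074  0.08   0.022] yaw -0.10 psi 30
scene 170 [432.8 222. ] [14.6 53.2] 29.2 [0.4213074  0.19909111 0.12798417] [0.45195012 0.2478532  0.26181569]
scene 142 [401.2 285.5] [13.2 54.3] 28.8 [0.38679628 0.2604159  0.10038658] [0.41942518 0.31019308 0.14433791]
```

```bash
python3 -m inch '[[[-0.025,0.027,0,0,1],[-0.05,0.054,0,-0.1,1],[-0.074,0.08,0,-0.1,1],[-0.074,0.08,0.01,-0.1,1],[-0.074,0.08,0.022,-0.1,1],[-0.074,0.08,0.022,-0.1,1],[-0.074,0.08,0.022,-0.1,1]]]' 25; python3 go.py .6113 .2406 .223 30.1; python3 -c "
from m import *
for n in('scene','top'):
    p,d=grab(n); W=cloud(n,d); x,y,z=np.moveaxis(W,-1,0); H,S,V=np.moveaxis(cv2.cvtColor(p,cv2.COLOR_RGB2HSV).astype(int),-1,0)
    for m,P,c,s,a in comps(n,(x>.35)&(x<.65)&(y>.1)&(y<.35)&(z>.1)&(S>150)&((H<6)|(H>174))&(V>60),W,8): print(n,m.sum(),c,s,a,P.min(0),P.max(0))
p=np.load('/tmp/scene.npz')['p'];u,v=map(int,proj('scene',[.56,.21,.18]))
cv2.imwrite('pics/t2.png',cv2.resize(p[v-45:v+45,u-60:u+60,::-1],(800,600),interpolation=cv2.INTER_CUBIC))"
```

```text
t: 28.88
position: [0.537, 0.198, 0.1931]
orientation: [0.006, 0.499, 0.867, 0.003]
contact_force: [0.1, -0.4, -0.9]
width: 0.01
t 28.88 grasp [0.537  0.198  0.2231] psi 30.2 w 0.01 F [ 0.1 -0.4 -0.9] j7 0.05 tilt [ 0.014 -0.002]
-> [0.6113, 0.2406, 0.223, 30.1] shift [-0.001  0.086  0.001] yaw 0.01 psi 30
scene 127 [401.3 285.9] [12.3 53.4] 28.3 [0.38693247 0.2606547  0.10116045] [0.41728441 0.31034451 0.14548249]
scene 153 [539.6 195.3] [13.6 48.4] 29.4 [0.52587857 0.1735438  0.11116032] [0.5564063  0.21894244 0.24221539]
```

View pics/t2.png

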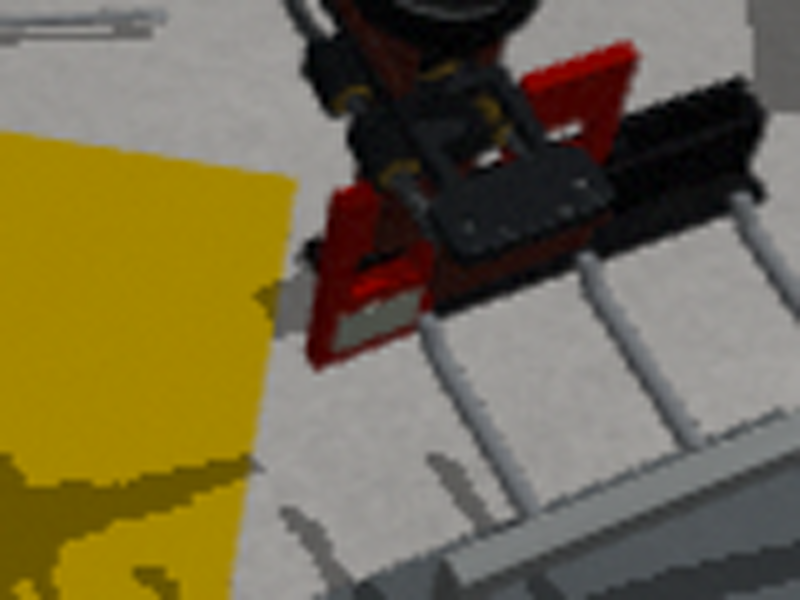

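```bash
python3 -m inch '[[[0,0.02,0,0,1],[0,0.035,0,0,1],[0,0.05,0,0,1],[0,0.065,0,0,1],[0,0.08,0.001,0,1],[0,0.086,0.001,0,1],[0,0.086,0.001,0,1]]]' 25; python3 go.py .6113 .2406 .205 30.1; python3 -c "
from h import *
p,d=grab('scene');u,v=map(int,proj('scene',[.6,.23,.18]))
cv2.imwrite('pics/t3.png',cv2.resize(p[v-45:v+45,u-60:u+60,::-1],(800,600),interpolation=cv2.INTER_CUBIC))"
```

```text
t: 29.85
position: [0.612, 0.2413, 0.1933]
orientation: [0.007, 0.499, 0.867, 0.003]
contact_force: [-0.4, -0.3, -1.2]
width: 0.0097
t 29.85 grasp [0.612  0.2412 0.2233] psi 30.2 w 0.0097 F [-0.4 -0.3 -1.2] j7 0.04 tilt [ 0.015 -0.001]
-> [0.6113, 0.2406, 0.205, 30.1] shift [-0.    -0.001  0.018] yaw 0.01 psi 30
```

View pics/t3.png

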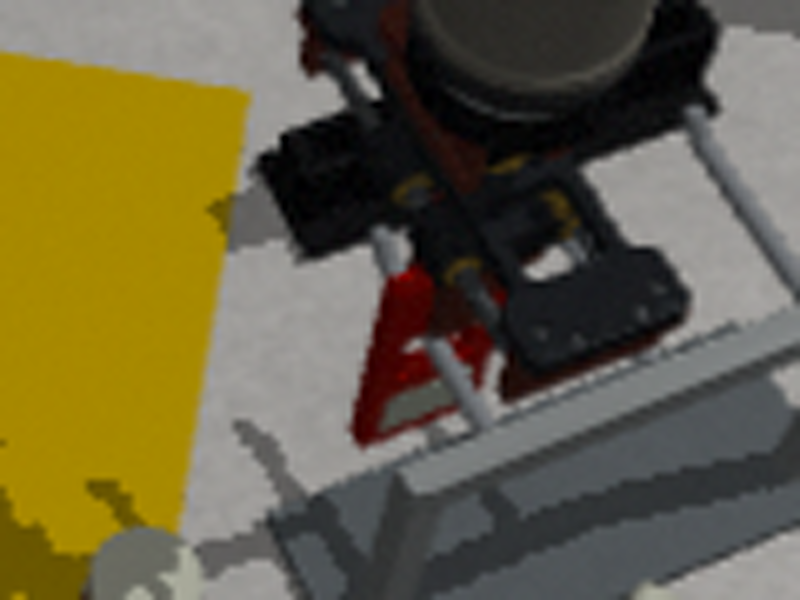

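```bash
python3 -m inch '[[[0,0,0.008,0,1],[0,0,0.016,0,1],[0,0,0.016,0,1],[0,0,0.016,0,0.5],[0,0,0.016,0,0.5],[0,0,0.016,0,0.5],[0,0,-0.02,0,0.5],[0,0,-0.06,0,0.5],[0,0,-0.06,0,0.5],[0,0,-0.06,0,0.5]]]' 25; python3 go.py .3985 .2855 .25 29.2; python3 -c "
from m import *
for n in('scene','top'):
    p,d=grab(n); W=cloud(n,d); x,y,z=np.moveaxis(W,-1,0); H,S,V=np.moveaxis(cv2.cvtColor(p,cv2.COLOR_RGB2HSV).astype(int),-1,0)
    for m,P,c,s,a in comps(n,(x>.35)&(x<.7)&(y>.15)&(y<.35)&(z>.08)&(S>150)&((H<6)|(H>174))&(V>60),W,8): print(n,m.sum(),c,s,a,P.min(0),P.max(0))
p=np.load('/tmp/scene.npz')['p'];u,v=map(int,proj('scene',[.6,.23,.18]))
cv2.imwrite('pics/t4.png',cv2.resize(p[v-45:v+45,u-60:u+60,::-1],(800,600),interpolation=cv2.INTER_CUBIC))"
```

```text
t: 31.15
position: [0.6105, 0.241, 0.2529]
orientation: [0.007, 0.499, 0.867, 0.003]
contact_force: [-0.3, 0.2, 0.0]
width: 0.0218
t 31.15 grasp [0.6106 0.241  0.2829] psi 30.2 w 0.0218 F [-0.3  0.2  0. ] j7 0.04 tilt [ 0.014 -0.002]
-> [0.3985, 0.2855, 0.25, 29.2] shift [ 0.145 -0.161  0.03 ] yaw 0.10 psi 29
scene 264 [618.2 243.2] [24.3 55.9] 31.8 [0.59801402 0.2142413  0.09400565] [0.63165504 0.26626452 0.27168407]
top 19 [620.  221.2] [ 8.8 13.1] 26.6 [0.61310784 0.213865   0.21574479] [0.62538489 0.22510061 0.22484018]
top 8 [613.6 234. ] [11.   5.2] 46.8 [0.61134496 0.22859832 0.14328366] [0.617479   0.23983193 0.18059597]
```

View pics/t4.png

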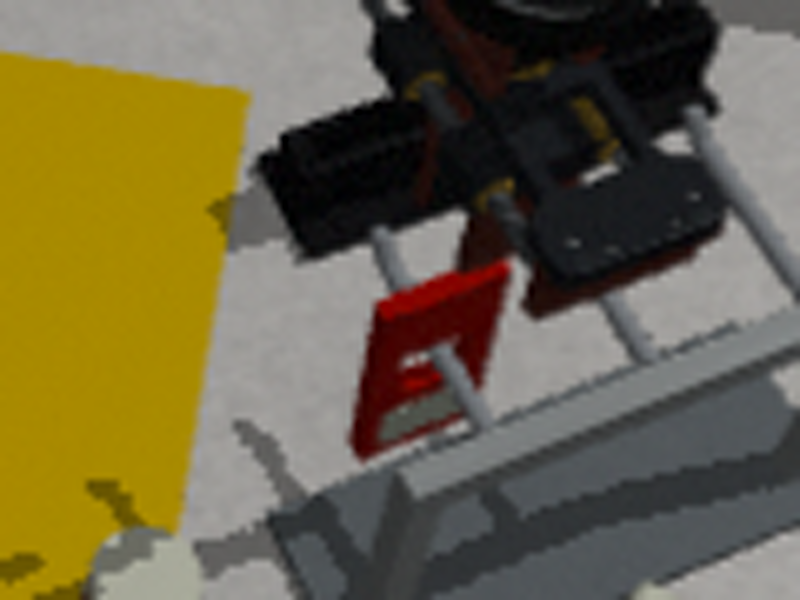

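```bash
python3 -m inch '[[[0.03,-0.04,0,0,0],[0.06,-0.08,0,0.1,0],[0.1,-0.12,0,0.1,0],[0.145,-0.161,0,0.1,0],[0.145,-0.161,0.03,0.1,-0.2],[0.145,-0.161,0.03,0.1,-0.2],[0.145,-0.161,0.03,0.1,-0.2]]]'; python3 go.py .3985 .2855 .124 29.2 
```

```text
t: 32.12
position: [0.3991, 0.2849, 0.2194]
orientation: [0.006, 0.507, 0.862, 0.002]
contact_force: [-0.6, -0.5, -0.7]
width: 0.0527
t 32.12 grasp [0.3991 0.2849 0.2494] psi 29.1 w 0.0527 F [-0.6 -0.5 -0.7] j7 -0.28 tilt [ 0.012 -0.003]
-> [0.3985, 0.2855, 0.124, 29.2] shift [ 0.002 -0.001  0.125] yaw -0.01 psi 29
```

```bash
python3 -m inch '[[[0.002,-0.001,0.05,0,-0.2],[0.002,-0.001,0.1,0,-0.2],[0.002,-0.001,0.125,0,-0.2],[0.002,-0.001,0.125,0,-0.2],[0.002,-0.001,0.125,0,1],[0.002,-0.001,0.125,0,1],[0.002,-0.001,0.125,0,1],[0.002,-0.001,0.125,0,1],[0.002,-0.001,0.125,0,1],[0.002,-0.001,0.125,0,1],[0.002,-0.001,0.125,0,1]]]' 25; python3 go.py
```

```text
t: 33.5
position: [0.3989, 0.2859, 0.0946]
orientation: [0.006, 0.507, 0.862, 0.002]
contact_force: [-0.2, -0.8, 4.2]
width: 0.0099
t 33.5 grasp [0.399  0.2859 0.1246] psi 29.1 w 0.0099 F [-0.2 -0.8  4.2] j7 -0.31 tilt [ 0.012 -0.003]
```

```bash
python3 -m inch '[[[0,0,-0.02,0,1],[0,0,-0.04,0,1],[0,0,-0.07,0,1],[0,0,-0.1,0,1],[0,0,-0.12,0,1],[0,0,-0.12,0,1],[0,0,-0.12,0,1]]]' 25; python3 go.py .4628 .3277 .223 30.1; python3 -c "
from m import *
n='scene'
p,d=grab(n); W=cloud(n,d); x,y,z=np.moveaxis(W,-1,0); H,S,V=np.moveaxis(cv2.cvtColor(p,cv2.COLOR_RGB2HSV).astype(int),-1,0)
for m,P,c,s,a in comps(n,(x>.3)&(x<.7)&(y>.15)&(y<.4)&(z>.08)&(S>150)&((H<6)|(H>174))&(V>60),W,8): print(n,m.sum(),c,s,a,P.min(0),P.max(0))"
```

```text
t: 34.38
position: [0.3969, 0.2857, 0.2135]
orientation: [0.006, 0.507, 0.862, 0.001]
contact_force: [0.7, -0.1, -1.2]
width: 0.0101
t 34.38 grasp [0.3969 0.2857 0.2435] psi 29.1 w 0.0101 F [ 0.7 -0.1 -1.2] j7 -0.28 tilt [ 0.011 -0.004]
-> [0.4628, 0.3277, 0.223, 30.1] shift [0.005 0.078 0.021] yaw -0.10 psi 30
scene 173 [398.7 285.2] [14.5 55.4] 27.8 [0.38602971 0.25931507 0.13089981] [0.41697086 0.31019102 0.26150576]
scene 262 [612.9 239.7] [12.  54.7] 31.7 [0.59704998 0.21398838 0.09270969] [0.63028131 0.26597386 0.2271105 ]
```

Now insert on the left peg (.5365,.3702): pre-insert then through.

```bash
python3 -m inch '[[[0.005,0.04,0,0,1],[0.005,0.078,0,-0.1,1],[0.005,0.078,0.021,-0.1,1],[0.005,0.078,0.021,-0.1,1],[0.005,0.078,0.021,-0.1,1]]]' 25; python3 go.py .5365 .3702 .223 30.1
```

```text
t: 35.05
position: [0.4623, 0.3276, 0.1926]
orientation: [0.006, 0.499, 0.866, 0.0]
contact_force: [-0.5, 0.5, -1.2]
width: 0.01
t 35.05 grasp [0.4623 0.3276 0.2226] psi 30.1 w 0.01 F [-0.5  0.5 -1.2] j7 -0.25 tilt [ 0.01  -0.005]
-> [0.5365, 0.3702, 0.223, 30.1] shift [-0.     0.086  0.   ] yaw -0.00 psi 30
```

```bash
python3 -m inch '[[[0,0.02,0,0,1],[0,0.035,0,0,1],[0,0.05,0,0,1],[0,0.065,0,0,1],[0,0.08,0,0,1],[0,0.086,0,0,1],[0,0.086,0,0,1]]]' 25; python3 go.py .5365 .3702 .207 30.1; python3 -c "
from h import *
p,d=grab('scene');u,v=map(int,proj('scene',[.53,.36,.18]))
cv2.imwrite('pics/t5.png',cv2.resize(p[v-45:v+45,u-60:u+60,::-1],(800,600),interpolation=cv2.INTER_CUBIC))"
```

```text
t: 35.92
position: [0.5368, 0.3708, 0.1929]
orientation: [0.005, 0.499, 0.866, 0.0]
contact_force: [0.2, -0.4, -0.8]
width: 0.0098
t 35.92 grasp [0.5369 0.3708 0.2229] psi 30.1 w 0.0098 F [ 0.2 -0.4 -0.8] j7 -0.22 tilt [ 0.01  -0.005]
-> [0.5365, 0.3702, 0.207, 30.1] shift [-0.    -0.001  0.016] yaw -0.00 psi 30
```

View pics/t5.png

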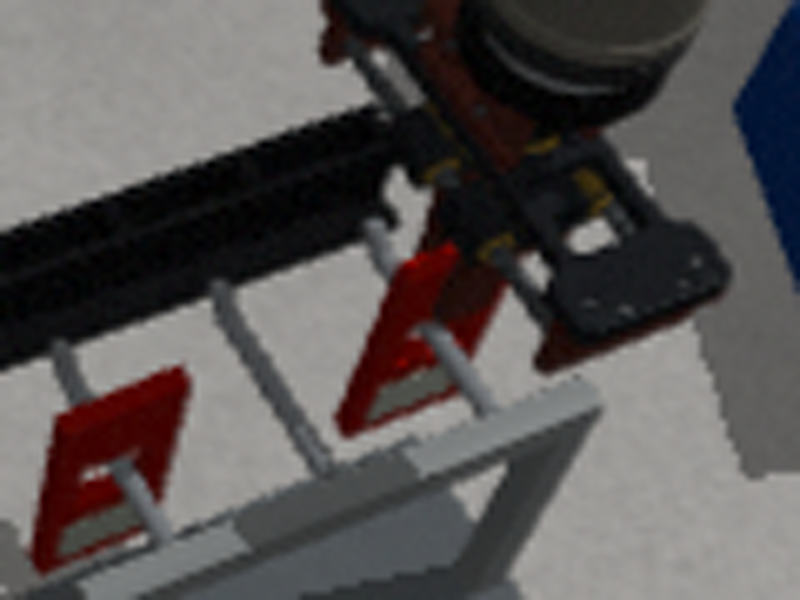

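The peg passes through the eye of the second tag (crop ~(430,330)); the first hangs at left (115,465). Lower and release.

```bash
python3 -m inch '[[[0,0,0.008,0,1],[0,0,0.016,0,1],[0,0,0.016,0,1],[0,0,0.016,0,0.5],[0,0,0.016,0,0.5],[0,0,0.016,0,0.5],[0,0,-0.02,0,0.5],[0,0,-0.07,0,0.5],[0,0,-0.12,0,0.5],[0,0,-0.12,0,0.5],[0,0,-0.12,0,0.5]]]' 25; python3 go.py; python3 b.py; python3 -c "
from m import *
for n in('scene','top'):
    f=np.load(f'/tmp/{n}.npz');p,d=f['p'],f['d']; W=cloud(n,d); x,y,z=np.moveaxis(W,-1,0); H,S,V=np.moveaxis(cv2.cvtColor(p,cv2.COLOR_RGB2HSV).astype(int),-1,0)
    for m,P,c,s,a in comps(n,(x>.4)&(x<.7)&(y>.15)&(y<.45)&(z>.08)&(S>150)&((H<6)|(H>174))&(V>60),W,12): print(n,m.sum(),c,s,a,P.min(0),P.max(0))
p=np.load('/tmp/scene.npz')['p']
cv2.imwrite('pics/end.png',cv2.resize(p[100:330,80:430,::-1],(800,526),interpolation=cv2.INTER_CUBIC))"
```

```text
t: 37.35
position: [0.5351, 0.371, 0.3123]
orientation: [0.005, 0.499, 0.866, -0.0]
contact_force: [-0.5, 0.9, 0.1]
width: 0.0219
t 37.35 grasp [0.5351 0.371  0.3423] psi 30.1 w 0.0219 F [-0.5  0.9  0.1] j7 -0.21 tilt [ 0.009 -0.006]
top [677.3 135.9] [44.5 47.5] 42.6 z 0.062 [204.5 205.5 188.5]
top [ 565.2 -103.7] [230.   41.9] 33.5 z 0.063 [107.  63.  37.]
top [ 595.1 -365.7] [46.1 62.2] 75.7 z 0.077 [157. 159. 157.]
top [ 509.1 -343.7] [47.2 62.3] 74.8 z 0.077 [108. 112. 111.]
top [ 432.2 -322.2] [47.3 62.4] 75.8 z 0.077 [ 52.   73.  105.5]
top knob? [ 473.6 -157.7] [28.9 29.9]
scene [ 433.7 -321.6] [51.9 65.5] 74.0 z 0.076 [15. 46. 69.]
scene [ 511.9 -341.7] [47.5 63. ] 76.7 z 0.076 [78. 82. 84.]
scene [ 570.3 -100.7] [225.6  42.1] 33.7 z 0.064 [56.5 14.   6. ]
scene [ 598.2 -364.2] [49.1 62.9] 74.7 z 0.077 [117. 120. 120.]
scene [678.8 137.8] [47.5 45. ] 40.4 z 0.062 [159. 161. 146.]
scene knob? [ 476.7 -155.9] [27.8 30.9]
scene 244 [529.7 362.5] [33.4 56.9] 30.2 [0.51468009 0.34407503 0.09669057] [0.55708935 0.39421266 0.2292905 ]
scene 246 [613.3 240.3] [12.1 56.1] 31.5 [0.59541624 0.21619596 0.09548023] [0.63124657 0.26633791 0.22583656]
top 79 [535.4 367. ] [ 9.2 50.1] 30.4 [0.52130848 0.34423457 0.21635382] [0.55054971 0.38904929 0.22563885]
```

View pics/end.png

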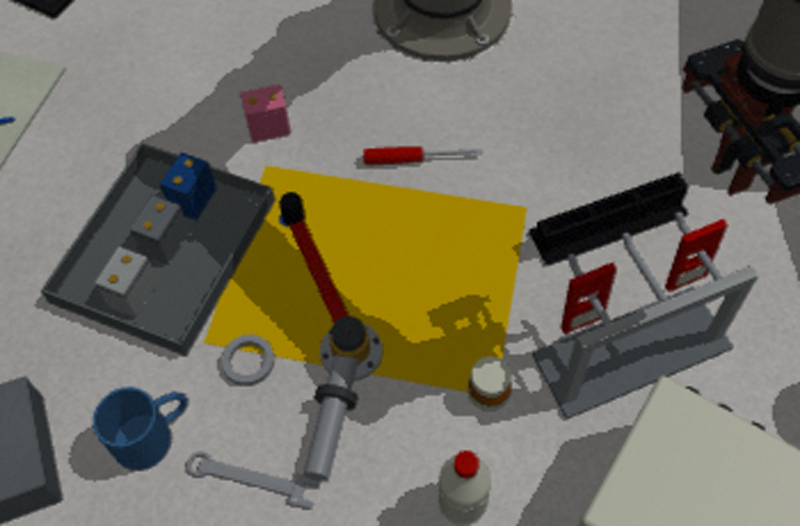

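```bash
python3 -m inch '[[[0,0,0,0,0.5],[0,0,0,0,0.5],[0,0,0,0,0.5],[0,0,0,0,0.5],[0,0,0,0,0.5],[0,0,0,0,0.5],[0,0,0,0,0.5],[0,0,0,0,0.5]]]' && python3 b.py | grep -v 67 ; python3 -c "
from workcell import sign_off; print(sign_off())"
```

```text
t: 38.45
position: [0.5347, 0.3707, 0.3111]
orientation: [0.005, 0.499, 0.866, -0.001]
contact_force: [0.0, 0.9, -0.7]
width: 0.0219
top [ 565.  -103.8] [229.2  43. ] 33.7 z 0.064 [107.  63.  38.]
top [ 595.7 -365.7] [46.4 63.1] 75.2 z 0.077 [157. 159. 156.]
top [ 509.4 -343.3] [47.3 62.2] 76.2 z 0.077 [108. 112. 112.]
top [ 432.  -322.5] [47.2 62.1] 75.1 z 0.077 [ 52.  73. 106.]
top knob? [ 474.3 -157.1] [27.9 30.8]
scene [ 512.6 -341.7] [48.9 63.4] 75.0 z 0.076 [77. 82. 84.]
scene [ 569.6 -100.3] [226.5  41.7] 33.0 z 0.064 [49. 21.  6.]
scene [ 598.2 -363.6] [48.2 65.1] 73.8 z 0.076 [118. 121. 120.]
scene [680.7 137.5] [45.3 44.8] 61.2 z 0.061 [160. 161. 147.]
scene knob? [ 477.  -156.3] [31.3 28.4]
the job is handed in; nothing more can be done
None
```

The job is done and handed in at about 38 s of the 200 s allowed; the hand-in reports no verdict.

- **Boxes:** The three boxes present (aluminium, grey, blue) were moved into the tray first, with the lever still at its start. They stand side by side, tops at about 77 mm, so they are on the tray floor and not stacked.
- **Lever:** I gripped it by the knob and swung it about 91°. The last views put it at about 212°, within roughly 1° of the blue line; the limit is about 5°.
- **Tags:** Both tags present hang by the eye on the two outer pegs, upright in the final picture. The middle peg is empty.
- **Bystanders:** The jar still reads where it was. I judged the steel ring from the final picture only, and it looks unmoved. The pink look-alike was left alone.

**Disagreements:**
- **Fingertip height:** The camera showed the fingertips about 33 mm higher than the given tool data says. My first grasp of the knob therefore closed on air above it, with no contact. I corrected for this before the lever and tag grasps; the three box grasps had been made shallower than planned but held.
- **Tilt:** The tool kept a slight tilt of about 0.01 to 0.02 rad throughout, with no visible effect.

No box turned out to have been knocked aside.

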